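# Clamp the welded bracket with the button-release lever and set its push rivet

### The job

Clamp the bracket in the fixture: keep the yellow release button in the lever's red grip pressed in while you swing the lever all the way down (do not force it against its catch), then let go so that it stays locked down. Then push the orange pin of the push rivet on the sloping blue cover fully home, flush with its collar, without ramming it (stay well under 60 N), and leave the other things on the bench and the bracket where they are.

Things in the scene. Friction and masses are not known exactly. Their poses are not given: they have to be found in the camera images.
- fixture: green clamping fixture, bolted down: base plate 12 mm thick, x -165 to 85 and y -175 to 125 mm from the origin on the table top; z up, x away from the robot (within 20 degrees). The bracket lies on the plate against a rail 32 mm high. Two hinge cheeks (107 mm high) at x -80, y 50 mm carry the lever, which points along +x
- lever_hinge (a point): the lever's hinge, 90 mm above the table at x -80, y 50 mm of the fixture. Its axes turn with the lever: x along the lever towards its grip, y along the hinge (the fixture's y), z square to the lever on its upper side. The lever is 238 mm long; its red grip, 22 mm wide (y) and 24 mm high (z), runs from 100 mm to the end
- lever (a joint): clamp lever angle (rad): at 0 it points up and away from the robot, 0.95 above level; grows as it comes down; level at 0.95, hard stop 1.02. It stays where it is left, about 3 N at the grip swings it. A catch blocks it at 0.27 unless the button is in, and the button must stay in from there past 0.95; let go beyond 0.95 it locks and settles near 0.95. Let go higher, it is not locked
- rubber_foot (a point): middle of the underside of the lever's spring-loaded rubber foot, 26 mm across, 80 mm from the hinge and 82 mm below the lever. From about 0.83 rad of the lever on it presses on the bracket's foot plate (up to 18 N more at the grip, so the last bit is stiff); an unlocked lever is pushed back up and its button stays half in
- release (a joint): travel of the yellow release button in the lever's grip (m): 0 out, 0.006 fully in. A spring pushes it out with 4 N at rest and 10 N fully in; the catch is free from about 0.005 on
- button_face (a point): centre of the outer face of the yellow button, 170 mm from the hinge on the lever's +y side; axes as lever_hinge, so it is pressed towards -y. 26 mm long (along the lever), 16 mm high, 8 mm proud of the grip's side: 30 mm over grip and button when out, 24 mm when in. The grip's other side is flat, so squeezing grip and button together presses it
- bracket: welded steel bracket, about 1.3 kg, loose in the fixture; origin on its underside, axes as the fixture's. Foot 6 mm thick, x -60 to 60, y -135 to 85 mm. At y -135 to -35 a slope with a blue cover faces the robot, rising away from it at 30 degrees; behind it, at x 42, an upright 190 mm high whose top flange reaches back to x 10 mm, so the rivet is reached only with a tilted tool
- pin (a joint): how far the orange centre pin of the push rivet is pushed in (m): 0 stands 9 mm proud of the rivet's black collar, 0.008 is fully home (1 mm proud, flush to the eye). It needs about 8 N and stays where it is pushed
- pin_top (a point): centre of the orange pin's top. z points out of the slope along the pin (30 degrees from vertical, towards the robot): push along -z. The pin is 14 mm across, its black collar 24 mm across and 2 mm thick. It stands at x 3, y -85 mm of the bracket, where the cover's surface is 65 mm above the bracket's underside
- hexkeys: bystander: a set of coloured hex keys in a black plastic holder, about 120 x 75 mm, 40 mm high; origin at the centre of its underside
- flange: bystander: a machined aluminium ring plate, 144 mm across, 12 mm thick, with three upright studs (42 mm high); origin at the centre of its underside
- rivet_tray: bystander: a grey open tray 70 x 70 x 35 mm with spare push rivets in it; origin at the centre of its underside
- magnet: bystander: a green block 45 x 35 x 50 mm with a small steel bar on top (60 mm high); origin at the centre of its underside
- offcut: bystander: a dark steel tube, 40 mm across and 150 mm long, with a green band, lying along its own x axis; origin at the centre of its underside
- rule: bystander: a steel rule 300 x 28 x 4 mm, lying along its own x axis; origin at the centre of its underside
- spare_bracket: bystander: a small steel angle bracket, foot 100 x 120 mm, upright 86 mm high; origin at the centre of its underside

How it is judged:
On the way, in this order (a step that is already met when the one before it is completed fails the run):
1. the lever is down and locked, with its button out again (value of joint lever above 0.915 rad and value of joint release below 0.002 m), for 0.2 s.
2. the orange pin is pushed home (value of joint pin above 0.0065 m), for 0.1 s.
At the end, for the whole second after the job is handed in: The lever is locked down (joint above 0.915 rad) with its button out (under 2 mm in), the orange pin is within 1.5 mm of fully home, the bracket is at rest within 15 mm of where it was (all of step 1 and value of joint pin above 0.0065 m and distance of bracket from where it was at the start of the episode below 0.015 m and linear speed of bracket below 0.02 m/s); the robot touches nothing.
It fails at once if the lever is forced down past its catch while the button is out (value of joint lever between 0.36 and 0.9 rad and value of joint release below 0.003 m).
It fails at once if the fingers push on the bracket or its rivet with more than 60 N (contact force between the fingers and bracket above 60 N).
It fails at once if a bystander is moved by more than 30 mm (distance of any of hexkeys, flange, rivet_tray, magnet, offcut, rule, spare_bracket from where it was at the start of the episode above 0.03 m).
It also fails if it takes over 48 s, if anything falls off the work surface, if the arm or the gripper's body presses on something with over 40 N, if the wrist force passes 120 N, or if a joint passes its speed limit or range.

### The arm

A 7-joint arm with a two-finger parallel gripper is mounted at the origin on the work surface. World frame = base frame: x ahead of the robot, y to its left, z up, the work surface at z = 0. Lengths are in m, angles in rad, forces in N, time in s.
With the tool pointing down it reaches from about 0.35 to 0.9 m from the base axis. Payload 8.1 kg.
Tool frame: the origin (TCP) lies on the centre line of the jaws, within the pads' length; the fingertips stand 14 mm ahead of it and the grasp point (between the pads) lies 5 mm behind it; z points along the fingers, y is the direction in which the jaws open and shut (so a half turn about z gives the same grasp; the last joint's range is limited). The gripper opens to 92 mm and grips with 3 to 60 N. Pads are 19 mm wide; open, the fingers measure 130 mm over their backs; the gripper's body (75 mm by 190 mm) begins 47 mm behind the grasp point.
Start: joints at [-1.221, 0.434, 0.025, 1.573, -0.012, 1.134, -0.075], TCP at [0.273, 0.562, 0.209] pointing down, gripper open.
Joint ranges: [-2.62, 2.62], [-0.44, 2.09], [-1.27, 1.32], [0.08, 2.57], [-1.32, 4.46], [0.12, 2], [-2.74, 2.74]. Speed limits (rad/s): [2.22, 2.22, 3.01, 3.01, 3.14, 3.14, 3.14].

### API

Orientations are given as a rotation vector (axis times angle).
In Python, from cell import arm, optics gives the robot as it stands.
- The arm moves only by the shell command python3 -m creep 'ROWS' [FORCE]. ROWS is JSON, a list of rows, each an object with "translation": the shift along the tool's x, y, z in m, a list of three; "rot": the turn, a rotation vector about the tool's x, y, z in degrees, a list of three; "jaw": the finger opening in m, from 0 to 0.0918. In form: [{"translation": [x, y, z], "rot": [wx, wy, wz], "jaw": jaw}, ...]. A call has 1 to 12 rows; each row shifts and turns the commanded pose from where the row before left it, along the tool's axes as they then stand; what a row does not reach is not made up. A row lasts 1/12 s, in which the tool goes at most 41.7 mm and 7.16 degrees, less where a joint would pass 70% of its speed; a pose out of reach is approached as far as the arm can. A call is refused whole if a number of a shift passes 0.0417 or a number of a turn 7.16, either way. A call with a gripper value outside its range is refused whole. The fingers move at their own pace and stop on an object; FORCE is the grip in N (left out, the last holds). Time passes only in rows, so rows that do not move let the fingers close. It gives the time, the measured TCP pose, the force and the opening at its end, in the units of the state.
- arm.observe(): the state, without advancing time (a new reading comes with each control period).
- optics.get_image(name): name is "scene" or "side" or "wrist"; returns the picture (384x512x3 uint8, red, green, blue); there is no depth.
- optics.camera_info(name): a dict with "fx", "fy", "cx", "cy" (pixels), "R" (3x3) and "t" (3): a world point X has camera coordinates R X + t. Camera axes: x right, y down, z forward; pixel columns grow to the right and rows downward; lengths in m; the calibration is good to about 2 mm. The wrist camera is an equidistant fisheye: a pixel r from the principal point sees the ray r / f radians off the axis. A picture is of the moment at which its call begins: read the wrist's pose just before it. camera_info takes no time and is no camera call; for the wrist camera it gives the pose at the moment of the call.
- arm.sign_off(): hands the job in, once; it reports no verdict.
Trained networks look in the newest picture that a camera, given by its name, has taken for a name from the list of things; names that differ only in an ending like _2 or _b are one class to them, and where a whole thing is asked for, a point or a joint stands for the part that bears it (a point fixed in the world has none). Each returns a list of dicts, best first, with "score" (0 to 1); they miss things now and then, are a little off and sometimes report something else, mostly with a low value. They report only what shows in the picture. A call takes as long as a camera call.
- optics.boxes_of(camera, thing): "location" ([column, row] in pixels, amid what is visible of it).
- optics.pinpoint(camera, thing): "location" ([column, row] in pixels: a listed point, or the origin of a listed thing).
The state is a dict: "clock": time; "joints": joint angles; "dq": joint speeds; "joint_efforts": joint torques, N m; "position": TCP position; "ee_rot": TCP orientation; "force": force on the tool from outside, world axes, zero at the start; "ft_torque": the same for the moment, N m; "width": opening from 0.0 (shut) to 1.0 (fully open).
Only numpy, scipy, OpenCV 4.12 (cv2) and the standard library are available. Lean on these libraries where they do the work, as an engineer would, in place of code of your own. Each camera call takes 0.05 s, during which the arm holds its last target.

## Working session

There is one attempt and no reset: what is moved stays moved. The work goes in short steps, Python scripts to look and compute and a shell command to move; the robot and the scene stay as the last step left them, time stands still between calls to the robot, and variables do not carry over. Pictures are saved under pics/ and viewed, and the job is handed in when it is done.

```bash
ls -la; mkdir -p pics; python3 - <<'E'
from cell import arm, optics
import cv2
print(arm.observe())
for n in ["scene","side","wrist"]:
    im=optics.get_image(n); cv2.imwrite(f"pics/{n}0.png",im[:,:,::-1])
    for t in ["fixture","lever_hinge","button_face","pin_top","bracket","rubber_foot"]:
        print(n,t,optics.pinpoint(n,t)[:2])
    c=optics.camera_info(n);print({k:(v.round(3).tolist() if hasattr(v,'round') and hasattr(v,'tolist') else v) for k,v in c.items()})
print(arm.observe()["clock"])
E
```

```text
total 12
drwxr-xr-x  3 agent agent 4096 Dec  6 17:07 .
drwxr-xr-x 23 root  root  4096 Dec  6 17:07 ..
drwxr-xr-x  2 agent agent 4096 Dec  6 17:07 pics
{'clock': 0.0, 'joints': array([-1.22059794,  0.43521807,  0.02498392,  1.57410887, -0.01162287,
        1.13401051, -0.07511745]), 'dq': array([-1.66909240e-03, -2.04078591e-04,  1.56196845e-03,  2.72910912e-04,
        1.22459842e-03, -2.24431450e-05, -2.01990114e-04]), 'joint_efforts': array([-6.67128552e-05, -6.67845440e+01,  9.84774716e-01, -3.14468157e+01,
       -6.08104491e-02,  4.28172550e-02,  1.59838828e-04]), 'position': array([0.27323925, 0.5614943 , 0.20844362]), 'ee_rot': array([-7.05304899e-01, -3.06115708e+00,  2.48563307e-03]), 'force': array([0.02121453, 0.28856831, 0.7429506 ]), 'ft_torque': array([ 0.00511318, -0.00599144,  0.00930553]), 'width': 1.0000309514495411}
scene fixture []
scene lever_hinge [{'location': [201.4, 183.4], 'score': 0.58}]
scene button_face [{'location': [214.4, 186.2], 'score': 0.61}]
scene pin_top []
scene bracket [{'location': [188.6, 229.0], 'score': 0.61}]
scene rubber_foot [{'location':
[... 459 characters left out ...]
], 'score': 0.53}]
side pin_top []
side bracket [{'location': [261.0, 277.7], 'score': 0.59}]
side rubber_foot [{'location': [267.0, 225.9], 'score': 0.57}]
{'fx': 352.60125318856416, 'fy': 352.60125318856416, 'cx': 260.4519696702141, 'cy': 189.47796654013112, 'R': [[0.978, -0.207, -0.012], [-0.113, -0.481, -0.869], [0.174, 0.852, -0.494]], 't': [-0.608, 0.216, 0.823]}
wrist fixture []
wrist lever_hinge []
wrist button_face []
wrist pin_top []
wrist bracket []
wrist rubber_foot []
{'fx': 297.3186396354542, 'fy': 297.3186396354542, 'cx': 252.1498530685362, 'cy': 195.94155720051927, 'R': [[0.438, 0.899, 0.001], [0.858, -0.418, 0.299], [0.269, -0.13, -0.954]], 't': [-0.626, -0.037, 0.391]}
1.05
```

View pics/scene0.png

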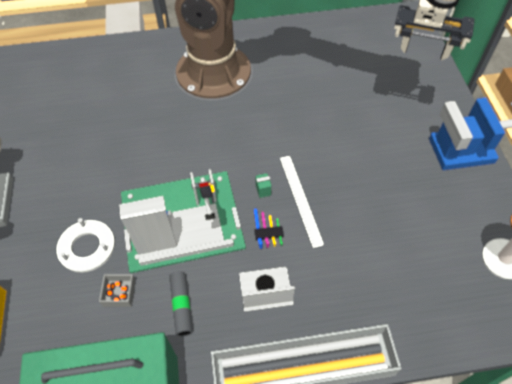

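View pics/side0.png

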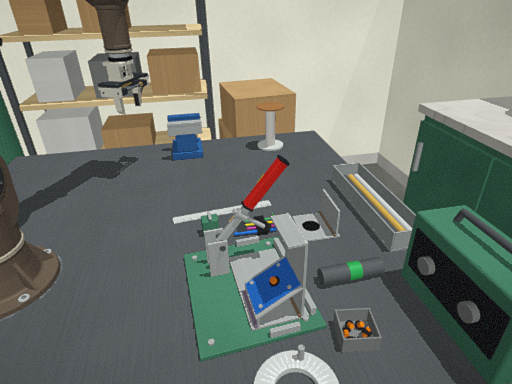

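View pics/wrist0.png

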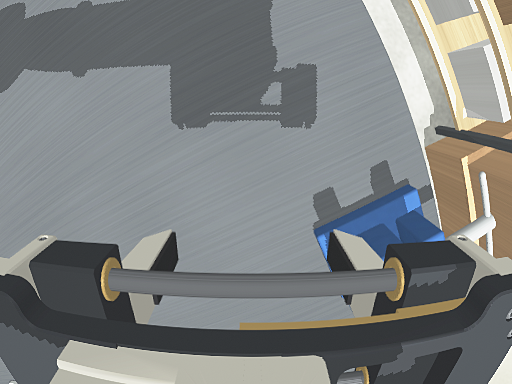

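The scene shows the fixture around (183,220) with the lever standing up at (210,187). In the side view the lever's red grip runs (245,207)-(285,160) and the orange pin is at (273,281). I'll enlarge both for corner picking.

```bash
python3 - <<'E'
import cv2
a=cv2.imread("pics/scene0.png")[160:280,110:260]; cv2.imwrite("pics/sceneZ.png",cv2.resize(a,None,fx=5,fy=5,interpolation=cv2.INTER_CUBIC))
a=cv2.imread("pics/side0.png")[150:360,175:345]; cv2.imwrite("pics/sideZ.png",cv2.resize(a,None,fx=2.8,fy=2.8,interpolation=cv2.INTER_CUBIC))
E
```

```text
(no output)
```

View pics/sceneZ.png

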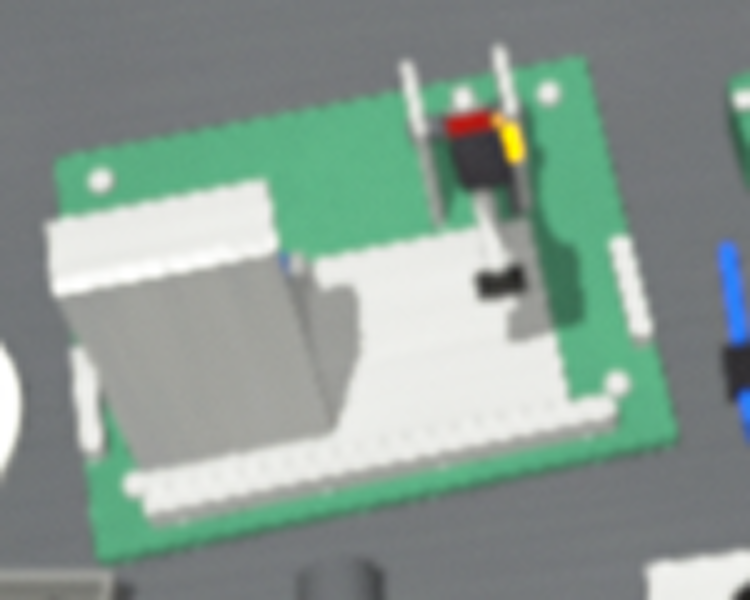

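View pics/sideZ.png

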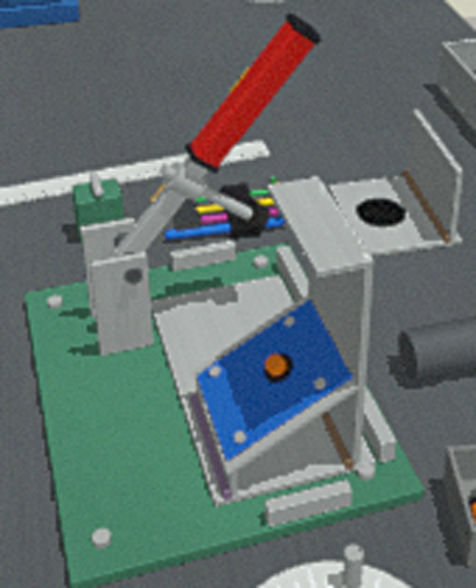

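```bash
cat > h.py <<'E'
import numpy as np
from scipy.optimize import least_squares
from scipy.spatial.transform import Rotation as Rn
from cell import arm, optics
def proj(c,X):
    X=np.atleast_2d(X); p=X@np.array(c["R"]).T+np.array(c["t"])
    return np.c_[c["fx"]*p[:,0]/p[:,2]+c["cx"], c["fy"]*p[:,1]/p[:,2]+c["cy"]]
def projw(c,X):
    X=np.atleast_2d(X); p=X@np.array(c["R"]).T+np.array(c["t"])
    r=np.hypot(p[:,0],p[:,1]); th=np.arctan2(r,p[:,2])
    return np.c_[c["fx"]*th*p[:,0]/r+c["cx"], c["fy"]*th*p[:,1]/r+c["cy"]]
def w(p,P):  # pose x,y,yaw
    P=np.atleast_2d(P); c,s=np.cos(p[2]),np.sin(p[2])
    return np.c_[p[0]+c*P[:,0]-s*P[:,1], p[1]+s*P[:,0]+c*P[:,1], P[:,2]]
E
python3 - <<'E'
from h import *
S=optics.camera_info("scene"); D=optics.camera_info("side")
for c in(S,D): print(-np.array(c["R"]).T@np.array(c["t"]))
z=.012
t=np.array([[-.165,-.175,z],[-.165,.125,z],[.085,.125,z],[.085,-.175,z]])
sp=np.array([[57,157],[583,60],[675,434],[98,550]])/5+[110,160]
dp=np.array([[68,578],[27,294],[422,490]])/2.8+[175,150]
td=t[[0,1,3]]
f=lambda p:np.r_[(proj(S,w(p,t))-sp).ravel(),(proj(D,w(p,td))-dp).ravel()]
r=least_squares(f,[.6,-.1,0],loss="soft_l1");print(r.x,np.degrees(r.x[2]),r.fun.round(1))
p=r.x
a=.95
for th in (.95,):
  for L in(.1,.17,.238):
    P=[-.08+L*np.cos(th),.05,.09+L*np.sin(th)]
    print(L,w(p,P),proj(S,w(p,P)),proj(D,w(p,P)))
E
```

```text
[ 1.25374837 -0.03675343  1.14451556]
[ 0.47583719 -0.72282016  0.58670362]
[ 0.5964532  -0.11794429  0.06873491] 3.9382202195822265 [-0.5 -0.6  0.6 -1.   0.5  0.9 -1.1  1.6 -0.4  0.5 -1.  -1.8  0.6 -0.6]
0.1 [[ 0.57123902 -0.06956178  0.17134155]] [[203.73592512 184.61175421]] [[243.73623179 205.83971093]]
0.17 [[ 0.61186069 -0.06676524  0.22828064]] [[204.15240261 184.80977951]] [[261.17383614 180.50908889]]
0.238 [[ 0.65132174 -0.06404861  0.28359289]] [[204.60999217 185.02735264]] [[278.95392148 154.68096408]]
```

```bash
python3 - <<'E'
from h import *
S=optics.camera_info("scene"); D=optics.camera_info("side")
p=[ 0.5964532,-0.11794429,0.06873491]
for q in (0,.05,.1,.15,.2):
  th=.95-q
  for L in(.1,.17,.238):
    P=[-.08+L*np.cos(th),.05,.09+L*np.sin(th)]
    print(q,L,proj(S,w(p,P)).round(1),proj(D,w(p,P)).round(1))
print(proj(D,w(p,[[-.08,.05,.09]])),proj(S,w(p,[[-.08,.05,.09]])))
print("pin if bracket at 0,0", )
# side-view pin: assume z
pt=np.array([.003,-.085,.012+.065])+.011*np.array([-.5,0,.866]); print(proj(D,w(p,pt)),w(p,pt), "obs",np.array([277,366])/2.8+[175,150])
pc=np.array([.003,-.085,.012+.065]); print(proj(D,w(p,pc)))
E
```

```text
0 0.1 [[203.7 184.6]] [[243.7 205.8]]
0 0.17 [[204.2 184.8]] [[261.2 180.5]]
0 0.238 [[204.6 185. ]] [[279.  154.7]]
0.05 0.1 [[204.1 186.7]] [[245.5 206.7]]
0.05 0.17 [[204.9 188.5]] [[264.2 182.2]]
0.05 0.238 [[205.7 190.5]] [[283.2 157.2]]
0.1 0.1 [[204.5 188.7]] [[247.3 207.7]]
0.1 0.17 [[205.6 192.2]] [[267.1 183.9]]
0.1 0.238 [[206.7 196. ]] [[287.1 160. ]]
0.15 0.1 [[204.9 190.7]] [[248.9 208.7]]
0.15 0.17 [[206.3 195.8]] [[269.8 185.8]]
0.15 0.238 [[207.8 201.5]] [[290.9 162.9]]
0.2 0.1 [[205.3 192.7]] [[250.5 209.8]]
0.2 0.17 [[207.  199.5]] [[272.4 187.9]]
0.2 0.238 [[208.8 206.8]] [[294.4 165.9]]
[[220.22829127 239.98836636]] [[203.21929142 184.36610648]]
pin if bracket at 0,0
[[270.2277327  274.10421545]] [[ 0.59979697 -0.20291528  0.086526  ]] obs [273.92857143 280.71428571]
[[272.80348947 277.07465387]]
```

```bash
cat >> h.py <<'E'
FX=np.array([ 0.5964532,-0.11794429,0.06873491])
def Rz(a): return Rn.from_euler('z',a).as_matrix()
def fixdir(v,p=None): return Rz((FX if p is None else p)[2])@np.array(v,float)
def lever_target(q,L=.175,h=-.005,al=np.radians(20),back=0,dy=.001,p=None):
    """TCP pose gripping lever; tool x toward -fixture x"""
    p=FX if p is None else p
    th=.95-q; ph=th-al
    lx=np.array([np.cos(th),0,np.sin(th)]); lz=np.array([-np.sin(th),0,np.cos(th)])
    b=np.array([-np.sin(ph),0,np.cos(ph)])   # -tool z
    g=np.array([-.08,.05+dy,.09])+L*lx     # grasp pt at lever axis
    pos=g-.005*b+back*b
    z=-b; y=np.array([0,1.,0]); x=np.cross(y,z)
    return w(p,pos)[0], Rz(p[2])@np.c_[x,y,z]
def delta(pos,R,cur=None):
    o=arm.observe(); P=np.array(o["position"]); A=Rn.from_rotvec(o["ee_rot"])
    if cur: P,A=cur
    d=A.inv().apply(pos-P); r=(A.inv()*Rn.from_matrix(R)).as_rotvec(degrees=True)
    return d,r
E
python3 - <<'E'
from h import *
o=arm.observe(); A=Rn.from_rotvec(o["ee_rot"]).as_matrix(); print(A.round(3))
W=optics.camera_info("wrist"); c=-np.array(W["R"]).T@np.array(W["t"]); print("cam in tool",A.T@(c-o["position"]), "axis in tool",A.T@np.array(W["R"])[2])
for b in (.2,.12,0):
  pos,R=lever_target(.06,back=b); print(b,pos.round(3)); print(R.round(2)); print(delta(pos,R))
E
```

```text
[[-0.899  0.438  0.   ]
 [ 0.438  0.899  0.   ]
 [-0.     0.    -1.   ]]
cam in tool [ 0.08126536  0.00064176 -0.17639718] axis in tool [-0.2990121   0.00125926  0.95424849]
0.2 [ 0.523 -0.072  0.393]
[[-0.86 -0.07  0.51]
 [-0.06  1.    0.04]
 [-0.51  0.   -0.86]]
(array([-0.50161855, -0.46087245, -0.18394085]), array([ -8.07769726, -30.27887409, -29.1503548 ]))
0.12 [ 0.564 -0.069  0.325]
[[-0.86 -0.07  0.51]
 [-0.06  1.    0.04]
 [-0.51  0.   -0.86]]
(array([-0.53733416, -0.44035007, -0.11536077]), array([ -8.07769726, -30.27887409, -29.1503548 ]))
0 [ 0.626 -0.065  0.222]
[[-0.86 -0.07  0.51]
 [-0.06  1.    0.04]
 [-0.51  0.   -0.86]]
(array([-0.59090757, -0.4095665 , -0.01249065]), array([ -8.07769726, -30.27887409, -29.1503548 ]))
```

```bash
python3 -m creep '[{"translation":[-0.028,-0.025,-0.015],"rot":[0,0,0],"jaw":0.09},{"translation":[-0.028,-0.025,-0.015],"rot":[0,0,0],"jaw":0.09},{"translation":[-0.028,-0.025,-0.015],"rot":[0,0,0],"jaw":0.09},{"translation":[-0.028,-0.025,-0.015],"rot":[0,0,0],"jaw":0.09},{"translation":[-0.028,-0.025,-0.015],"rot":[0,0,0],"jaw":0.09},{"translation":[-0.028,-0.025,-0.015],"rot":[0,0,0],"jaw":0.09},{"translation":[-0.028,-0.025,-0.015],"rot":[0,0,0],"jaw":0.09},{"translation":[-0.028,-0.025,-0.015],"rot":[0,0,0],"jaw":0.09},{"translation":[-0.028,-0.025,-0.015],"rot":[0,0,0],"jaw":0.09},{"translation":[-0.028,-0.025,-0.015],"rot":[0,0,0],"jaw":0.09},{"translation":[-0.028,-0.025,-0.015],"rot":[0,0,0],"jaw":0.09},{"translation":[-0.028,-0.025,-0.015],"rot":[0,0,0],"jaw":0.09}]'; python3 - <<'E'
from h import *
print(delta(*lever_target(.06,back=.2)), arm.observe()["joints"])
E
```

```text
clock: 2.05
position: [0.4445, 0.1433, 0.3903]
ee_rot: [0.705, 3.061, 0.001]
force: [0.8, 1.0, 0.3]
width: 0.979
(array([-0.1645886 , -0.15923429, -0.00292314]), array([ -8.03550388, -30.25043941, -29.15628565])) [-0.69314849  0.05555429  0.28792235  1.63676494 -0.01624894  1.45069316
  0.71425499]
```

```bash
python3 -m creep '[{"translation":[-0.027,-0.0265,0],"rot":[0,0,0],"jaw":0.09},{"translation":[-0.027,-0.0265,0],"rot":[0,0,0],"jaw":0.09},{"translation":[-0.027,-0.0265,0],"rot":[0,0,0],"jaw":0.09},{"translation":[-0.027,-0.0265,0],"rot":[0,0,0],"jaw":0.09},{"translation":[-0.027,-0.0265,0],"rot":[0,0,0],"jaw":0.09},{"translation":[-0.027,-0.0265,0],"rot":[0,0,0],"jaw":0.09},{"translation":[0,0,0],"rot":[-1.35,-5.05,-4.86],"jaw":0.09},{"translation":[0,0,0],"rot":[-1.35,-5.05,-4.86],"jaw":0.09},{"translation":[0,0,0],"rot":[-1.35,-5.05,-4.86],"jaw":0.09},{"translation":[0,0,0],"rot":[-1.35,-5.05,-4.86],"jaw":0.09},{"translation":[0,0,0],"rot":[-1.35,-5.05,-4.86],"jaw":0.09},{"translation":[0,0,0],"rot":[-1.35,-5.05,-4.86],"jaw":0.09}]'; python3 - <<'E'
from h import *
import cv2
print(delta(*lever_target(.06,back=.2)), arm.observe()["joints"])
W=optics.camera_info("wrist")
im=optics.get_image("wrist")
for t in ["lever_hinge","button_face","pin_top","rubber_foot","bracket","fixture"]: print(t,optics.pinpoint("wrist",t)[:2])
b=im[:,:,::-1].copy()
for L,col in((.1,0),(.17,1),(.238,2),(0,0)):
  P=w(FX,[-.08+L*np.cos(.89),.05,.09+L*np.sin(.89)]); u=projw(W,P)[0]; print(L,u); cv2.circle(b,tuple(int(v) for v in u),3,(255,0,255),-1)
t=np.array([[-.165,-.175,.012],[-.165,.125,.012],[.085,.125,.012],[.085,-.175,.012]])
for u in projw(W,w(FX,t)): cv2.circle(b,tuple(int(v) for v in u),3,(255,255,0),-1); print(u)
cv2.imwrite("pics/w1.png",b)
E
```

```text
clock: 3.05
position: [0.5203, -0.0681, 0.39]
ee_rot: [-0.096, 2.593, 0.025]
force: [0.1, -0.4, -0.7]
width: 0.981
(array([-0.00355489, -0.00394928, -0.00154967]), array([0.0859634 , 0.34602204, 0.28151364])) [-0.46041358 -0.23164299  0.4350943   1.99913714  0.08867621  0.80732224
  1.59306041]
lever_hinge [{'location': [249.4, 50.1], 'score': 0.79}]
button_face [{'location': [263.5, 162.6], 'score': 0.64}, {'location': [84.0, 75.2], 'score': 0.27}]
pin_top [{'location': [160.7, 97.3], 'score': 0.56}]
rubber_foot [{'location': [294.1, 153.4], 'score': 0.32}]
bracket [{'location': [214.2, 75.0], 'score': 0.68}]
fixture []
0.1 [247.66929869 114.67683088]
0.17 [247.3706359  167.15991686]
0.238 [247.17147329 220.68701673]
0 [248.18915135  49.27518976]
[110.70927492  -1.88777866]
[297.87787563 -14.25910847]
[287.51976408 115.41169583]
[138.0167081  118.40376535]
```

View pics/w1.png

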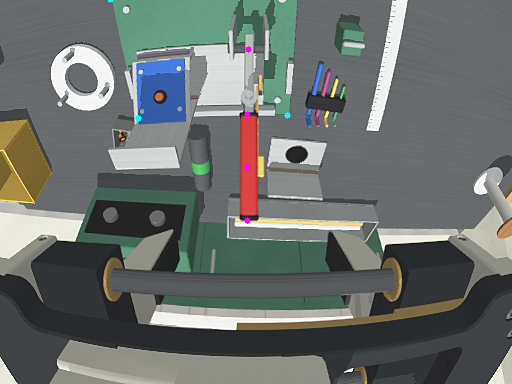

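The wrist picture confirms the model: the lever runs down column 249 from (249,50) to (249,218), with the yellow button on the right at (262,166), and my projected points fall within about 2 px. The pin is at (159,97).

```bash
sed -i 's/^FX=.*/FX=np.array([ 0.5965,-0.1169,0.0687])/' h.py; python3 - <<'E'
from h import *
print(delta(*lever_target(.06,back=.1)));print(delta(*lever_target(.06,back=0)))
E
```

```text
(array([-0.00247821, -0.00266461,  0.0979148 ]), array([-0.01922101,  0.00124091, -0.03107284]))
(array([-0.00247604, -0.00263106,  0.19791479]), array([-0.01922101,  0.00124091, -0.03107284]))
```

```bash
python3 -m creep '[{"translation":[-0.0025,-0.0026,0.02],"rot":[0,0,0],"jaw":0.09},{"translation":[0,0,0.03],"rot":[0,0,0],"jaw":0.08},{"translation":[0,0,0.03],"rot":[0,0,0],"jaw":0.08},{"translation":[0,0,0.02],"rot":[0,0,0],"jaw":0.08},{"translation":[0,0,0.01],"rot":[0,0,0],"jaw":0.08},{"translation":[0,0,0.01],"rot":[0,0,0],"jaw":0.08},{"translation":[0,0,0],"rot":[0,0,0],"jaw":0.08}]'; python3 - <<'E'
from h import *
import cv2
print(delta(*lever_target(.06,back=0)))
W=optics.camera_info("wrist")
im=optics.get_image("wrist")
b=im[:,:,::-1].copy()
for q in (.03,.06,.09):
 for L in (.1,.238):
  P=w(FX,[-.08+L*np.cos(.95-q),.05,.09+L*np.sin(.95-q)]); u=projw(W,P)[0]; print(q,L,u)
cv2.imwrite("pics/w2.png",b)
im=optics.get_image("side"); cv2.imwrite("pics/s2.png",cv2.resize(im[100:300,170:350,::-1],None,fx=3,fy=3))
E
```

```text
clock: 3.98
position: [0.5853, -0.0661, 0.2856]
ee_rot: [-0.091, 2.603, 0.023]
force: [-0.2, 0.0, -0.4]
width: 0.875
(array([-0.00199322, -0.00037653,  0.07554702]), array([-0.05104981, -0.20825706,  0.06471003]))
0.03 0.1 [249.79100378 117.58302059]
0.03 0.238 [249.64327094 274.11591209]
0.06 0.1 [249.81546462 118.63287599]
0.06 0.238 [249.70839348 272.53226532]
0.09 0.1 [249.83961825 119.56848607]
0.09 0.238 [249.7700033  270.80129834]
```

View pics/w2.png

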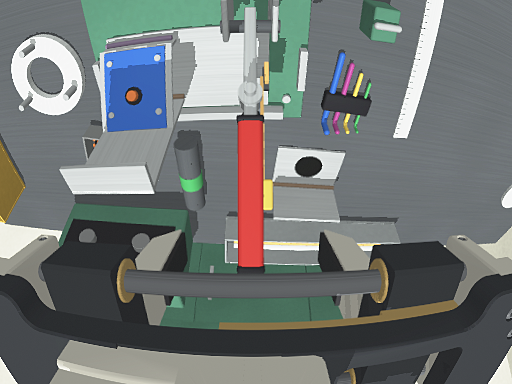

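View pics/s2.png

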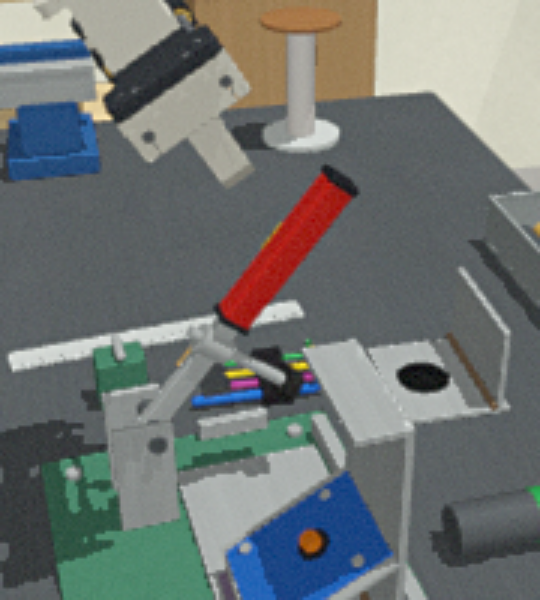

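The lever is centred at column 250 between the jaws, with its tip at row 270, which matches the model. I'm advancing.

```bash
python3 -m creep '[{"translation":[-0.002,0,0.02],"rot":[0,0,0],"jaw":0.08},{"translation":[0,0,0.02],"rot":[0,0,0],"jaw":0.07},{"translation":[0,0,0.02],"rot":[0,0,0],"jaw":0.06},{"translation":[0,0,0.01],"rot":[0,0,0],"jaw":0.05},{"translation":[0,0,0.0055],"rot":[0,0,0],"jaw":0.045},{"translation":[0,0,0],"rot":[0,0,0],"jaw":0.045},{"translation":[0,0,0],"rot":[0,0,0],"jaw":0.045}]'; python3 - <<'E'
from h import *
import cv2
print(delta(*lever_target(.06,back=0)))
im=optics.get_image("wrist")
cv2.imwrite("pics/w3.png",im[:,:,::-1])
im=optics.get_image("side"); cv2.imwrite("pics/s3.png",cv2.resize(im[100:300,170:350,::-1],None,fx=3,fy=3))
E
```

```text
clock: 4.67
position: [0.6252, -0.0642, 0.2248]
ee_rot: [-0.089, 2.598, 0.025]
force: [-1.2, 0.0, 0.3]
width: 0.509
(array([0.00120536, 0.0003718 , 0.00289206]), array([ 0.01521015,  0.0598079 , -0.00822588]))
```

View pics/w3.png

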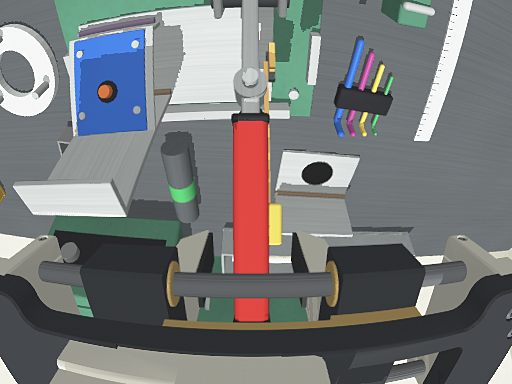

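View pics/s3.png

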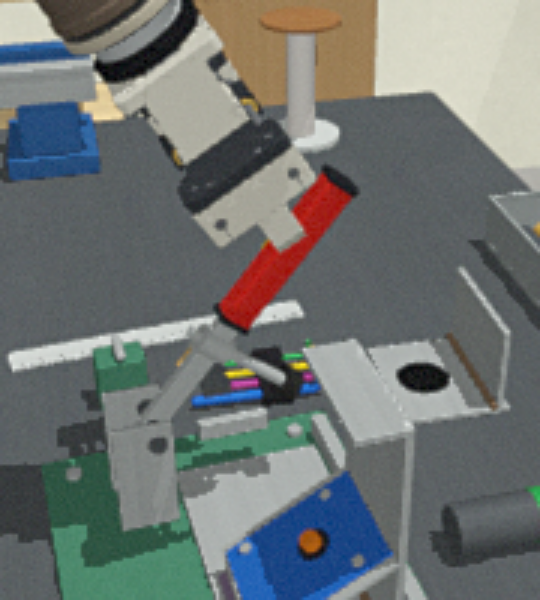

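The jaws straddle the grip and button: the button is at (275,225) in the wrist view, and the finger overlaps it at about 177 mm along the lever. I'm closing now.

```bash
python3 -m creep '[{"translation":[0.001,0,0.002],"rot":[0,0,0],"jaw":0.03},{"translation":[0,0,0],"rot":[0,0,0],"jaw":0.02},{"translation":[0,0,0],"rot":[0,0,0],"jaw":0.015},{"translation":[0,0,0],"rot":[0,0,0],"jaw":0.015},{"translation":[0,0,0],"rot":[0,0,0],"jaw":0.015},{"translation":[0,0,0],"rot":[0,0,0],"jaw":0.015}]' 30; python3 - <<'E'
from h import *
import cv2
print(delta(*lever_target(.06,back=0)), arm.observe()["width"]*91.8)
im=optics.get_image("wrist")
cv2.imwrite("pics/w4.png",im[:,:,::-1])
im=optics.get_image("side"); cv2.imwrite("pics/s4.png",cv2.resize(im[100:300,170:350,::-1],None,fx=3,fy=3))
E
```

```text
clock: 5.27
position: [0.6252, -0.0649, 0.222]
ee_rot: [-0.088, 2.598, 0.024]
force: [-0.2, -3.6, -0.1]
width: 0.214
(array([-0.00023935,  0.00107874,  0.00054547]), array([-0.04386693,  0.05860162, -0.03611909])) 19.655751696362614
```

View pics/w4.png

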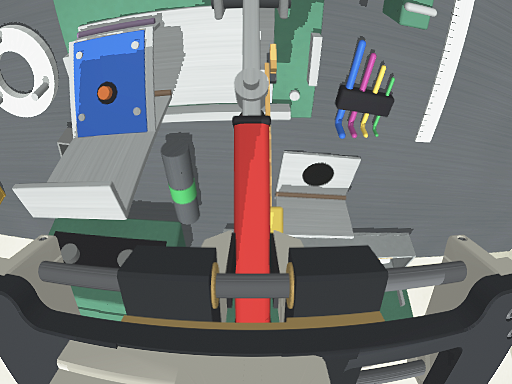

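```bash
python3 - <<'E'
import cv2
a=cv2.imread("pics/w4.png")[190:300,190:330]; a=cv2.resize(a,None,fx=5,fy=5,interpolation=cv2.INTER_CUBIC); cv2.imwrite("pics/w4z.png",a)
E
```

```text
(no output)
```

View pics/w4z.png

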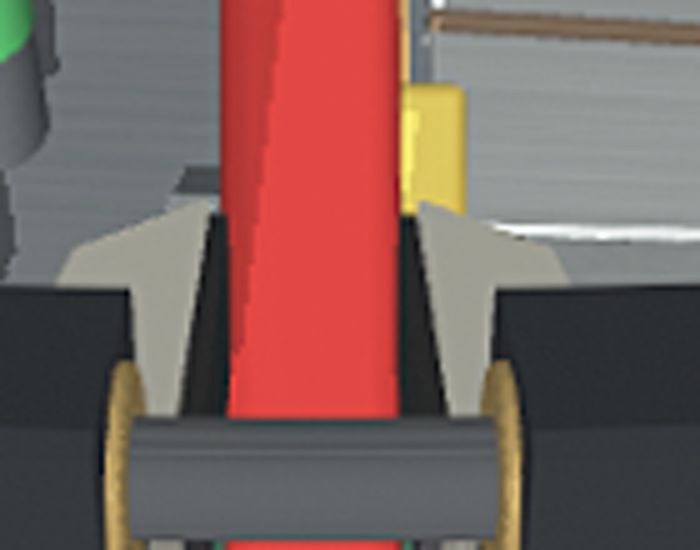

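View pics/s4.png

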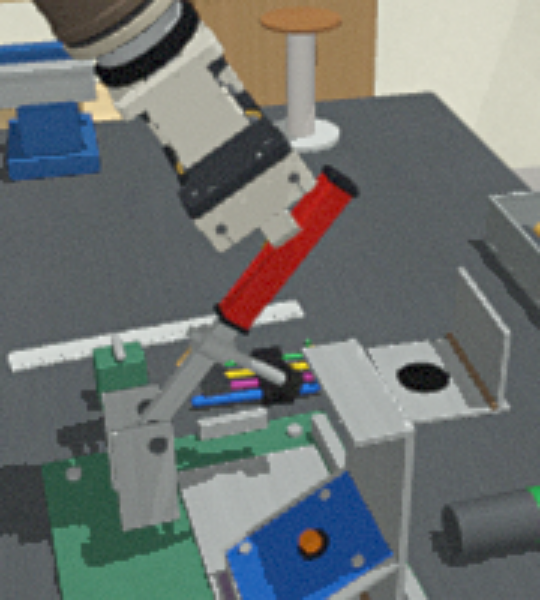

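```bash
python3 - <<'E'
from h import *
W=optics.camera_info("wrist"); D=optics.camera_info("side");o=arm.observe(); A=Rn.from_rotvec(o["ee_rot"]).as_matrix();P=o["position"]
print(o["width"],o["force"])
for x in(-.0095,0,.0095):
  for z in (-.005,.014):
    X=P+A@np.array([x,.012,z]); X2=P+A@np.array([x,-.012,z]);print(x,z,projw(W,X)[0].round(1),projw(W,X2)[0].round(1),"side",((proj(D,X2)[0]-[170,100])*3).round(0))
th=.95-.06
for L in(.157,.17,.183,.1,.238):
  for h in(-.008,.008):
   Q=w(FX,np.array([-.08,.05+.019,.09])+L*np.array([np.cos(th),0,np.sin(th)])+h*np.array([-np.sin(th),0,np.cos(th)]))
   print("L",L,h,projw(W,Q)[0].round(1),"side",((proj(D,Q)[0]-[170,100])*3).round(0))
E
```

```text
0.21284331948824897 [ 0.3597234  -4.25066931  0.65433853]
-0.0095 -0.005 [269.7 249.4] [232.6 249.4] side [303. 241.]
-0.0095 0.014 [268.2 236.9] [234.2 236.9] side [316. 259.]
0 -0.005 [270.  236.2] [232.2 236.2] side [293. 249.]
0 0.014 [268.5 224.5] [233.9 224.6] side [306. 267.]
0.0095 -0.005 [270.4 222.4] [231.8 222.4] side [282. 256.]
0.0095 0.014 [268.7 211.7] [233.6 211.8] side [295. 274.]
L 0.157 -0.008 [279.8 207.9] side [275. 253.]
L 0.157 0.008 [282.2 207.8] side [258. 244.]
L 0.17 -0.008 [279.8 227.5] side [285. 240.]
L 0.17 0.008 [282.3 229.1] side [269. 230.]
L 0.183 -0.008 [279.8 246.8] side [295. 226.]
L 0.183 0.008 [282.2 250.1] side [279. 216.]
L 0.1 -0.008 [278.8 124.4] side [230. 311.]
L 0.1 0.008 [281.  117.4] side [213. 303.]
L 0.238 -0.008 [278.7 323.8] side [341. 168.]
L 0.238 0.008 [280.8 332.8] side [325. 157.]
```

```bash
python3 - <<'E'
from h import *
D=optics.camera_info("side")
for P,rv,yy in(([0.5853,-.0661,.2856],[-.091,2.603,.023],-.040),([.6252,-.0642,.2248],[-.089,2.598,.025],-.0234),([0.27323925, 0.5614943 , 0.20844362],[-7.05304899e-01, -3.06115708e+00,0.0025],-.046)):
  A=Rn.from_rotvec(rv).as_matrix()
  for y in(yy,-yy):
   for z in(.014,-.012):
    print([((proj(D,np.array(P)+A@np.array([x,y,z]))[0])).round(0) for x in(-.0095,.0095)],[((proj(D,np.array(P)+A@np.array([x,y,z]))[0]-[170,100])*3).round(0) for x in(-.0095,.0095)])
E
python3 -c "
import cv2
a=cv2.imread('pics/side0.png')[40:130,80:180]; cv2.imwrite('pics/side0g.png',cv2.resize(a,None,fx=6,fy=6,interpolation=cv2.INTER_CUBIC))"
```

```text
[array([261., 168.]), array([253., 173.])] [array([272., 203.]), array([249., 219.])]
[array([254., 158.]), array([246., 164.])] [array([252., 174.]), array([228., 191.])]
[array([251., 152.]), array([243., 157.])] [array([242., 156.]), array([220., 171.])]
[array([244., 143.]), array([237., 148.])] [array([223., 130.]), array([201., 145.])]
[array([277., 188.]), array([270., 193.])] [array([321., 263.]), array([299., 278.])]
[array([271., 179.]), array([264., 184.])] [array([303., 238.]), array([281., 253.])]
[array([270., 178.]), array([264., 183.])] [array([301., 234.]), array([281., 248.])]
[array([265., 170.]), array([258., 175.])] [array([284., 209.]), array([263., 224.])]
[array([126., 122.]), array([121., 122.])] [array([-131.,   67.]), array([-146.,   66.])]
[array([125., 115.]), array([120., 115.])] [array([-136.,   45.]), array([-151.,   44.])]
[array([140., 114.]), array([136., 114.])] [array([-89.,  43.]), array([-103.,   42.])]
[array([139., 107.]), array([134., 107.])] [array([-93.,  22.]), array([-107.,   21.])]
```

View pics/side0g.png

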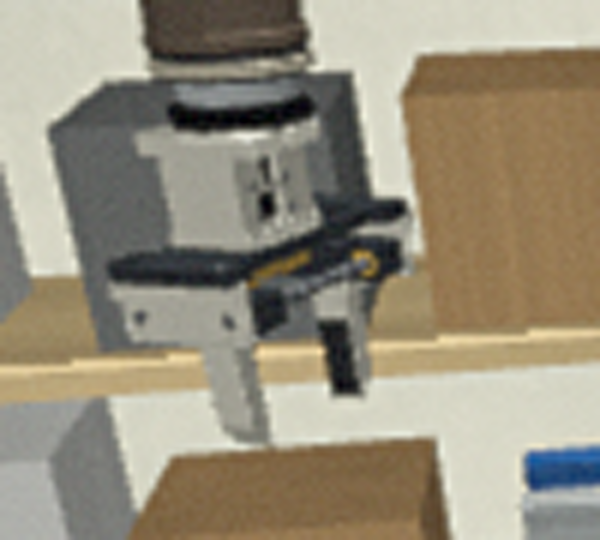

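The pictures disagree with the stated tool data. Both the side views and the wrist view put the fingertips about 13 mm behind the reported TCP rather than 14 mm ahead. So the pads are holding only the top of the grip, and the button at (277,218) is still out. I'll open, correct by 27 mm along the tool axis, and check.

```bash
sed -i 's/pos=g-.005\*b+back\*b/pos=g-.032*b+back*b/' h.py; python3 -m creep '[{"translation":[0,0,0],"rot":[0,0,0],"jaw":0.05},{"translation":[0,0,0],"rot":[0,0,0],"jaw":0.05},{"translation":[0,0,0],"rot":[0,0,0],"jaw":0.05}]'; python3 - <<'E'
from h import *
print(delta(*lever_target(.06,back=0)), arm.observe()["width"]*91.8)
print(delta(*lever_target(.06,L=.172,back=0)))
E
```

```text
clock: 5.62
position: [0.6249, -0.063, 0.2215]
ee_rot: [-0.091, 2.6, 0.026]
force: [0.6, -0.1, 0.1]
width: 0.382
(array([-0.00064879, -0.00090724,  0.02718499]), array([ 0.08878731, -0.01306301,  0.06037834])) 35.067092107249024
(array([ 0.00217005, -0.00090586,  0.02821169]), array([ 0.08878731, -0.01306301,  0.06037834]))
```

```bash
python3 -m creep '[{"translation":[0,0,0],"rot":[0,0,0],"jaw":0.055},{"translation":[0,0,0],"rot":[0,0,0],"jaw":0.055},{"translation":[0.001,0,0.007],"rot":[0,0,0],"jaw":0.055},{"translation":[0.001,-0.001,0.007],"rot":[0,0,0],"jaw":0.055},{"translation":[0,0,0.007],"rot":[0,0,0],"jaw":0.055},{"translation":[0,0,0.007],"rot":[0,0,0],"jaw":0.055},{"translation":[0,0,0],"rot":[0,0,0],"jaw":0.05},{"translation":[0,0,0],"rot":[0,0,0],"jaw":0.045}]'; python3 - <<'E'
from h import *
import cv2
print(delta(*lever_target(.06,L=.172,back=0)), arm.observe()["width"]*91.8)
im=optics.get_image("wrist")
cv2.imwrite("pics/w5.png",cv2.resize(im[150:330,150:390,::-1],None,fx=3,fy=3))
im=optics.get_image("side"); cv2.imwrite("pics/s5.png",cv2.resize(im[100:300,170:350,::-1],None,fx=3,fy=3))
E
```

```text
clock: 6.28
position: [0.6377, -0.064, 0.1964]
ee_rot: [-0.09, 2.6, 0.025]
force: [0.3, -0.4, -0.1]
width: 0.52
(array([5.35915613e-05, 1.00894439e-03, 1.70667998e-04]), array([ 0.02547014, -0.02497797,  0.00906   ])) 47.70171084694799
```

View pics/w5.png

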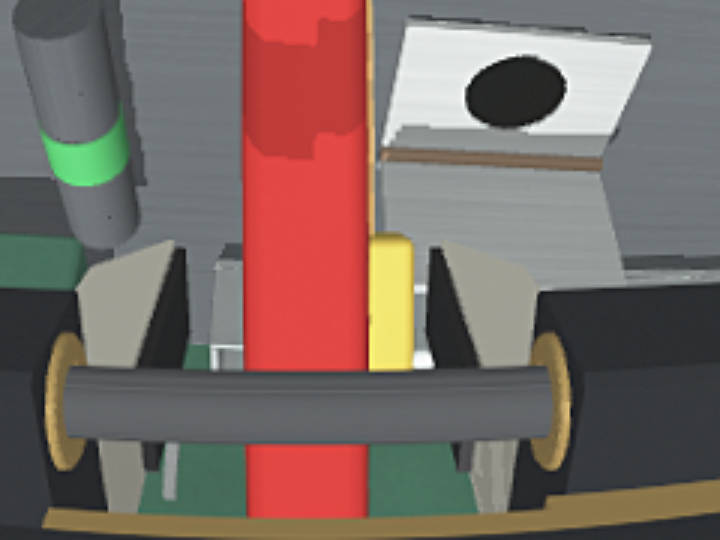

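View pics/s5.png

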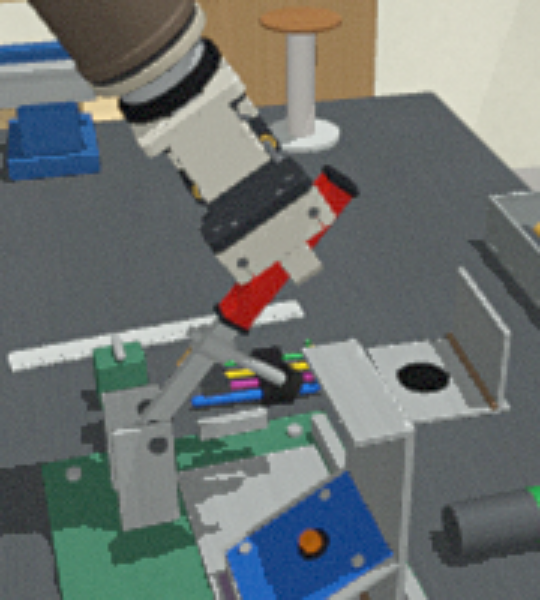

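The pads now bracket the button at (390,300 in the crop), and the jaw centre at about 308 matches the pressed centre at about 310. I'm squeezing.

```bash
python3 -m creep '[{"translation":[0,0,0],"rot":[0,0,0],"jaw":0.03},{"translation":[0,0,0],"rot":[0,0,0],"jaw":0.02},{"translation":[0,0,0],"rot":[0,0,0],"jaw":0.015},{"translation":[0,0,0],"rot":[0,0,0],"jaw":0.015},{"translation":[0,0,0],"rot":[0,0,0],"jaw":0.015},{"translation":[0,0,0],"rot":[0,0,0],"jaw":0.015}]' 30; python3 - <<'E'
from h import *
import cv2
print(delta(*lever_target(.06,L=.172,back=0)), arm.observe()["width"]*91.8)
im=optics.get_image("wrist")
cv2.imwrite("pics/w6.png",cv2.resize(im[150:330,150:390,::-1],None,fx=3,fy=3))
E
```

```text
clock: 6.88
position: [0.6381, -0.0639, 0.1971]
ee_rot: [-0.09, 2.598, 0.025]
force: [1.4, 1.2, 1.2]
width: 0.238
(array([0.00084162, 0.00102361, 0.00052602]), array([0.02644718, 0.06429155, 0.00490627])) 21.84550063596917
```

View pics/w6.png

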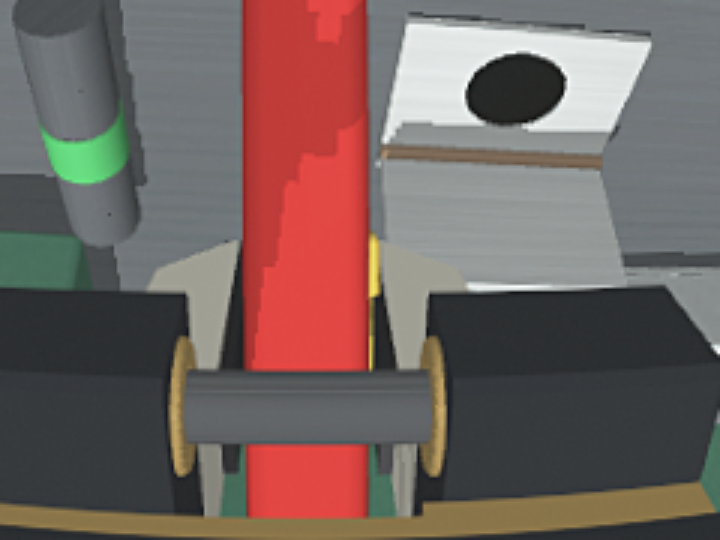

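Pressed: only a 2 mm yellow sliver is left at (373,265 in the crop). Next I need the constant per-row twist for the swing.

```bash
python3 - <<'E'
from h import *
for q0,dq in((.06,.03),(.5,.03),(.96,.02)):
  p0,R0=lever_target(q0,L=.172,dy=0);p1,R1=lever_target(q0+dq,L=.172,dy=0)
  print(q0,delta(p1,R1,cur=(p0,Rn.from_matrix(R0))))
E
```

```text
0.06 (array([-7.31976467e-04,  5.36972003e-18,  4.86015809e-03]), array([0.        , 1.71887339, 0.        ]))
0.5 (array([-7.31976467e-04, -8.99513691e-18,  4.86015809e-03]), array([0.        , 1.71887339, 0.        ]))
0.96 (array([-5.04189175e-04,  3.22217648e-18,  3.23769243e-03]), array([-9.93939904e-17,  1.14591559e+00, -2.48484976e-17]))
```

```bash
python3 -m creep '[{"translation":[-0.00073,0,0.00486],"rot":[0,1.72,0],"jaw":0.015},{"translation":[-0.00073,0,0.00486],"rot":[0,1.72,0],"jaw":0.015},{"translation":[-0.00073,0,0.00486],"rot":[0,1.72,0],"jaw":0.015},{"translation":[-0.00073,0,0.00486],"rot":[0,1.72,0],"jaw":0.015},{"translation":[0,0,0],"rot":[0,0,0],"jaw":0.015},{"translation":[0,0,0],"rot":[0,0,0],"jaw":0.015}]' 30; python3 - <<'E'
from h import *
import cv2
for q in (.06,.18): print(delta(*lever_target(q,L=.172,back=0,dy=0)))
print(arm.observe()["width"]*91.8)
im=optics.get_image("side"); cv2.imwrite("pics/s7.png",cv2.resize(im[100:300,170:350,::-1],None,fx=3,fy=3))
im=optics.get_image("wrist")
cv2.imwrite("pics/w7.png",cv2.resize(im[150:330,150:390,::-1],None,fx=3,fy=3))
E
```

```text
clock: 7.43
position: [0.6501, -0.063, 0.1808]
ee_rot: [-0.094, 2.718, 0.02]
force: [3.9, 1.7, -1.2]
width: 0.243
(array([ 5.06621243e-03, -5.97936409e-05, -1.91416594e-02]), array([ 2.26932997e-03, -6.81663898e+00,  4.16747955e-02]))
(array([ 7.11998161e-04, -6.28925585e-05,  1.86378360e-05]), array([-0.0002336 ,  0.05885426,  0.04171127]))
22.347090303326528
```

View pics/s7.png

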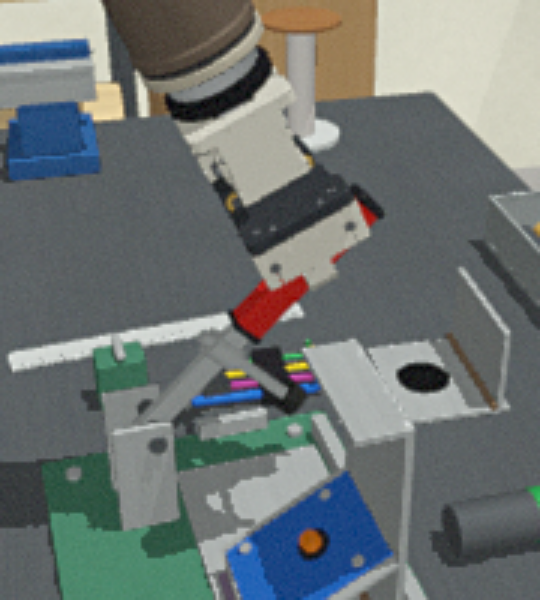

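View pics/w7.png

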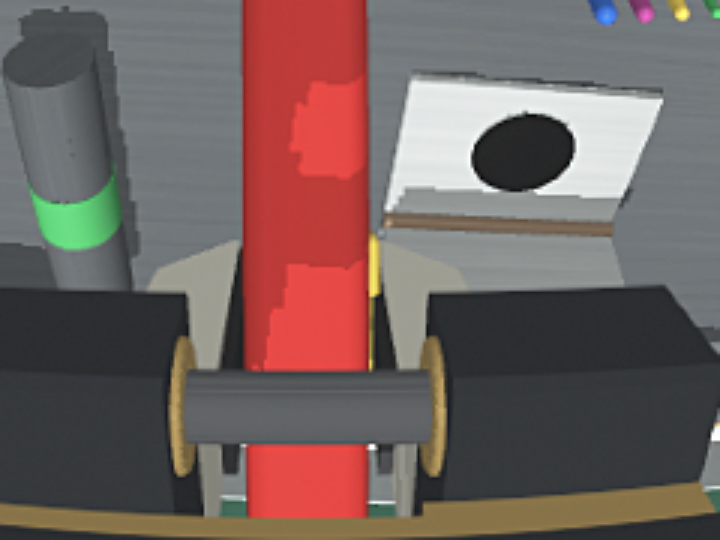

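The lever follows and the button is still in (sliver unchanged), with forces of about 4 N. Continuing past the catch.

```bash
python3 -m creep '[{"translation":[-0.00073,0,0.00486],"rot":[0,1.72,0],"jaw":0.015},{"translation":[-0.00073,0,0.00486],"rot":[0,1.72,0],"jaw":0.015},{"translation":[-0.00073,0,0.00486],"rot":[0,1.72,0],"jaw":0.015},{"translation":[-0.00073,0,0.00486],"rot":[0,1.72,0],"jaw":0.015},{"translation":[-0.00073,0,0.00486],"rot":[0,1.72,0],"jaw":0.015}]' 30;  python3 -m creep '[{"translation":[-0.00073,0,0.00486],"rot":[0,1.72,0],"jaw":0.015},{"translation":[-0.00073,0,0.00486],"rot":[0,1.72,0],"jaw":0.015},{"translation":[-0.00073,0,0.00486],"rot":[0,1.72,0],"jaw":0.015},{"translation":[-0.00073,0,0.00486],"rot":[0,1.72,0],"jaw":0.015},{"translation":[-0.00073,0,0.00486],"rot":[0,1.72,0],"jaw":0.015},{"translation":[-0.00073,0,0.00486],"rot":[0,1.72,0],"jaw":0.015},{"translation":[-0.00073,0,0.00486],"rot":[0,1.72,0],"jaw":0.015}]' 30; python3 - <<'E'
from h import *
import cv2
for q in (.54,): print(delta(*lever_target(q,L=.172,back=0,dy=0)))
print(arm.observe()["width"]*91.8, arm.observe()["joints"].round(2))
im=optics.get_image("side"); cv2.imwrite("pics/s8.png",cv2.resize(im[100:300,170:350,::-1],None,fx=3,fy=3))
im=optics.get_image("wrist")
cv2.imwrite("pics/w8.png",cv2.resize(im[:,:,::-1],None,fx=1.5,fy=1.5))
E
```

```text
clock: 7.95
position: [0.6614, -0.0621, 0.1598]
ee_rot: [-0.099, 2.869, 0.015]
force: [1.0, 3.1, -0.3]
width: 0.243
clock: 8.53
position: [0.6724, -0.0612, 0.127]
ee_rot: [-0.106, 3.08, 0.006]
force: [1.0, 2.8, -1.4]
width: 0.242
(array([-0.00014365, -0.00036891,  0.00039141]), array([ 0.08946465, -0.03385942,  0.01376201]))
22.219425975529678 [-0.37  0.61  0.61  1.63 -0.42  0.97  2.02]
```

View pics/s8.png

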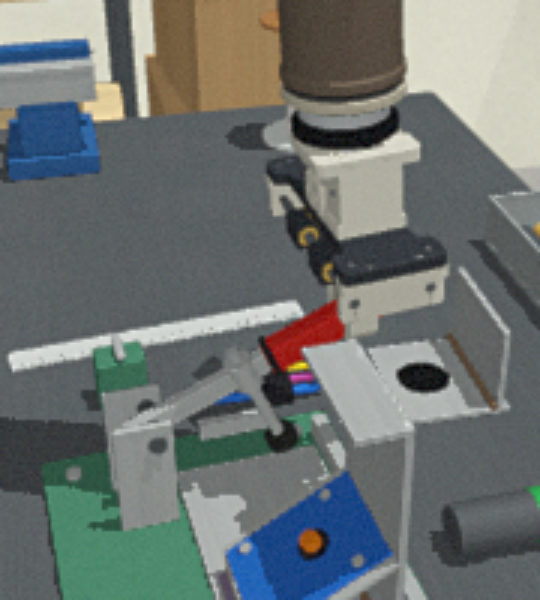

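View pics/w8.png

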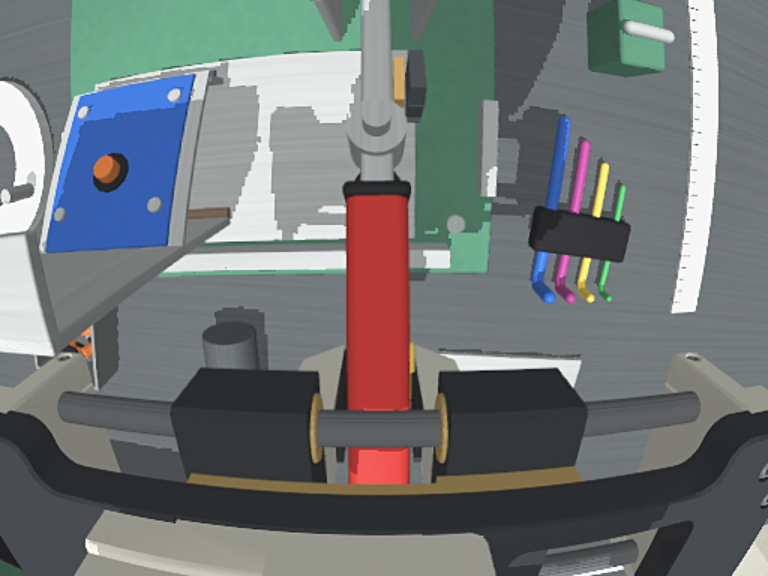

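```bash
python3 -m creep '[{"translation":[-0.00073,0,0.00486],"rot":[0,1.72,0],"jaw":0.015},{"translation":[-0.00073,0,0.00486],"rot":[0,1.72,0],"jaw":0.015},{"translation":[-0.00073,0,0.00486],"rot":[0,1.72,0],"jaw":0.015},{"translation":[-0.00073,0,0.00486],"rot":[0,1.72,0],"jaw":0.015},{"translation":[-0.00073,0,0.00486],"rot":[0,1.72,0],"jaw":0.015},{"translation":[-0.00073,0,0.00486],"rot":[0,1.72,0],"jaw":0.015},{"translation":[-0.00073,0,0.00486],"rot":[0,1.72,0],"jaw":0.015},{"translation":[-0.00073,0,0.00486],"rot":[0,1.72,0],"jaw":0.015},{"translation":[-0.00073,0,0.00486],"rot":[0,1.72,0],"jaw":0.015}]' 30;python3 - <<'E'
from h import *
import cv2
for q in (.81,): print(delta(*lever_target(q,L=.172,back=0,dy=0)))
print(arm.observe()["joints"].round(2))
im=optics.get_image("side"); cv2.imwrite("pics/s9.png",cv2.resize(im[100:300,170:350,::-1],None,fx=3,fy=3))
E
```

```text
clock: 9.38
position: [0.6762, -0.0609, 0.0832]
ee_rot: [0.101, -2.931, 0.008]
force: [-0.8, 2.5, -2.3]
width: 0.241
(array([-0.00040718, -0.00043308,  0.00047424]), array([ 0.09788369, -0.00747556,  0.03087871]))
[-0.31  0.83  0.6   1.36 -0.39  1.29  1.96]
```

View pics/s9.png

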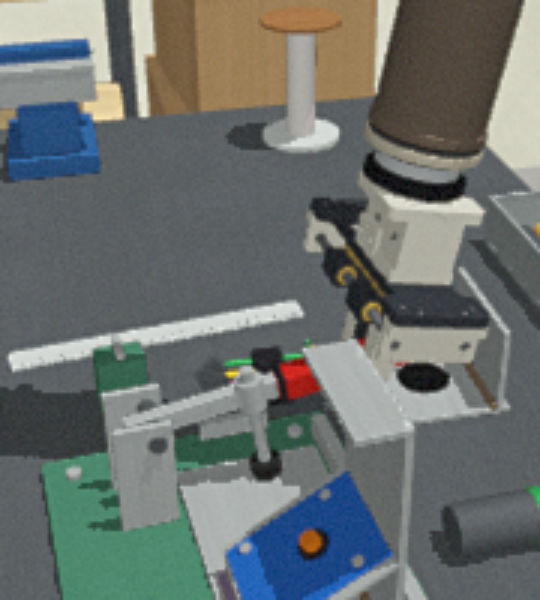

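```bash
python3 -m creep '[{"translation":[-0.0005,0,0.00324],"rot":[0,1.15,0],"jaw":0.015},{"translation":[-0.0005,0,0.00324],"rot":[0,1.15,0],"jaw":0.015},{"translation":[-0.0005,0,0.00324],"rot":[0,1.15,0],"jaw":0.015},{"translation":[-0.0005,0,0.00324],"rot":[0,1.15,0],"jaw":0.015},{"translation":[-0.0005,0,0.00324],"rot":[0,1.15,0],"jaw":0.015},{"translation":[-0.0005,0,0.00324],"rot":[0,1.15,0],"jaw":0.015},{"translation":[-0.0005,0,0.00324],"rot":[0,1.15,0],"jaw":0.015},{"translation":[-0.0005,0,0.00324],"rot":[0,1.15,0],"jaw":0.015},{"translation":[-0.0005,0,0.00324],"rot":[0,1.15,0],"jaw":0.015},{"translation":[0,0,0],"rot":[0,0,0],"jaw":0.015},{"translation":[0,0,0],"rot":[0,0,0],"jaw":0.015}]' 30;python3 - <<'E'
from h import *
import cv2
for q in (.95,.99,): print(delta(*lever_target(q,L=.172,back=0,dy=0)))
D=optics.camera_info("side")
for q in (.93,.95,.99,1.02):
  th=.95-q; print(q,[((proj(D,w(FX,[-.08+L*np.cos(th),.05,.09+L*np.sin(th)]))[0]-[170,100])*3).round() for L in(0,.1)])
im=optics.get_image("side"); cv2.imwrite("pics/s10.png",cv2.resize(im[100:300,170:350,::-1],None,fx=3,fy=3))
im=optics.get_image("wrist")
cv2.imwrite("pics/w10.png",cv2.resize(im[:,:,::-1],None,fx=1.5,fy=1.5))
E
```

```text
clock: 10.35
position: [0.6726, -0.0612, 0.0559]
ee_rot: [0.096, -2.75, 0.017]
force: [-3.8, 5.1, 13.0]
width: 0.237
(array([ 0.00033606, -0.00036505, -0.0042632 ]), array([ 0.04683397, -2.36974796,  0.05608318]))
(array([-0.00087479, -0.00037138,  0.00217706]), array([ 0.04569976, -0.07791709,  0.05700452]))
0.93 [array([151., 419.]), array([277., 394.])]
0.95 [array([151., 419.]), array([277., 396.])]
0.99 [array([151., 419.]), array([277., 400.])]
1.02 [array([151., 419.]), array([276., 404.])]
```

View pics/s10.png

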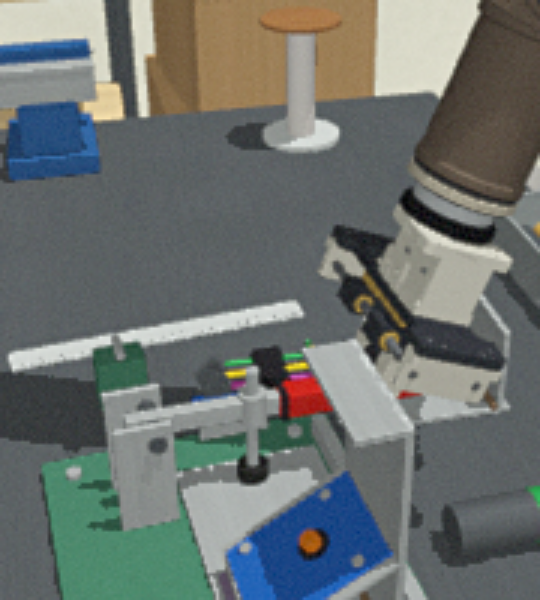

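View pics/w10.png

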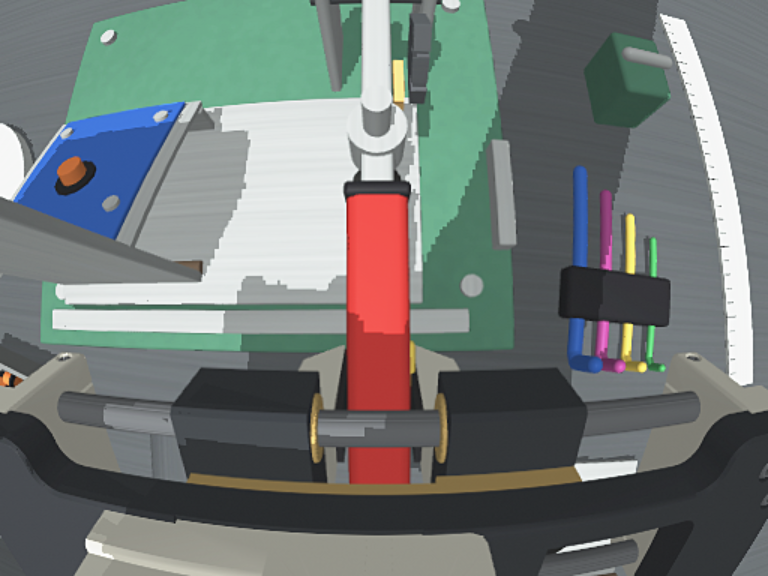

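The lever is essentially level, about 0.977 by the tool pose, with the button still in and about 13 N of reaction. I'll go a bit further towards the stop and then let go.

```bash
python3 -m creep '[{"translation":[-0.0005,0,0.003],"rot":[0,1,0],"jaw":0.015},{"translation":[-0.0004,0,0.002],"rot":[0,0.6,0],"jaw":0.015},{"translation":[0,0,0],"rot":[0,0,0],"jaw":0.015},{"translation":[0,0,0],"rot":[0,0,0],"jaw":0.015}]' 30;python3 - <<'E'
from h import *
for q in (.99,1.0): print(delta(*lever_target(q,L=.172,back=0,dy=0)))
E
```

```text
clock: 10.78
position: [0.6717, -0.0613, 0.0518]
ee_rot: [0.095, -2.723, 0.019]
force: [-3.5, 5.7, 17.2]
width: 0.237
(array([-0.00012882, -0.00032964, -0.00191078]), array([ 0.04047308, -1.63237013,  0.05427106]))
(array([-0.00043498, -0.00033104, -0.00030126]), array([ 0.04020043, -1.05941241,  0.05447168]))
```

```bash
python3 -m creep '[{"translation":[0,0,0],"rot":[0,0,0],"jaw":0.06},{"translation":[0,0,0],"rot":[0,0,0],"jaw":0.06},{"translation":[0,0,0],"rot":[0,0,0],"jaw":0.06},{"translation":[0,0,0],"rot":[0,0,0],"jaw":0.06},{"translation":[0,0,0],"rot":[0,0,0],"jaw":0.06}]' 60;python3 - <<'E'
from h import *
import cv2
im=optics.get_image("side"); cv2.imwrite("pics/s11.png",cv2.resize(im[100:300,170:350,::-1],None,fx=3,fy=3))
im=optics.get_image("wrist")
cv2.imwrite("pics/w11.png",cv2.resize(im[:,:,::-1],None,fx=1.5,fy=1.5))
E
```

```text
clock: 11.2
position: [0.6716, -0.0629, 0.0492]
ee_rot: [0.093, -2.723, 0.022]
force: [-0.2, 0.0, 0.1]
width: 0.554
```

View pics/s11.png

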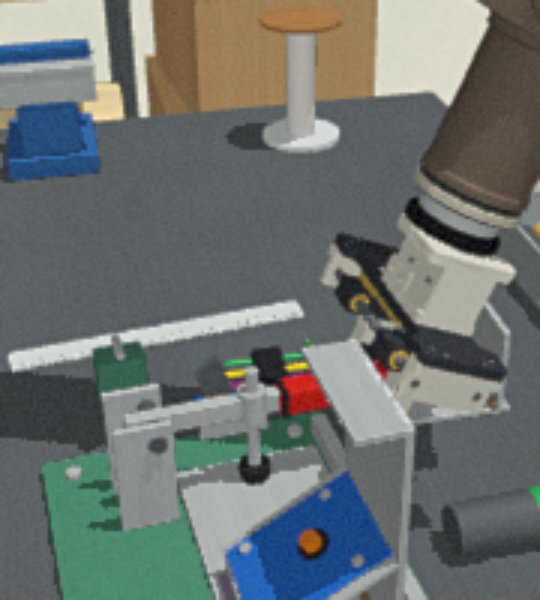

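View pics/w11.png

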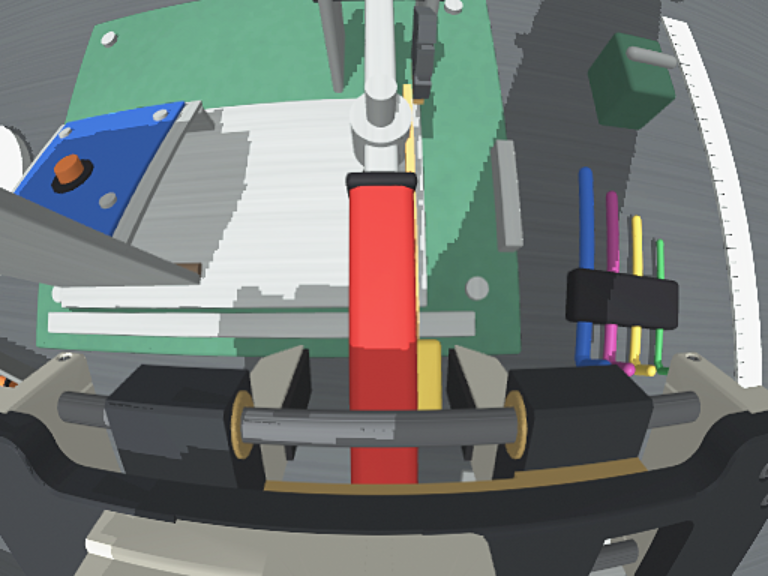

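Released: the button is fully out at (429,375) and the lever is still down. Backing off along the tool axis.

```bash
python3 -m creep '[{"translation":[0,0,-0.015],"rot":[0,0,0],"jaw":0.06},{"translation":[0,0,-0.025],"rot":[0,0,0],"jaw":0.06},{"translation":[0,0,-0.03],"rot":[0,0,0],"jaw":0.06},{"translation":[0,0,-0.03],"rot":[0,0,0],"jaw":0.06},{"translation":[0,0,-0.03],"rot":[0,0,0],"jaw":0.06},{"translation":[0,0,-0.03],"rot":[0,0,0],"jaw":0.06},{"translation":[0,0,-0.03],"rot":[0,0,0],"jaw":0.06},{"translation":[0,0,-0.03],"rot":[0,0,0],"jaw":0.03},{"translation":[0,0,0],"rot":[0,0,0],"jaw":0.0}]' 20;cat >> h.py <<'E'
def pin_target(pin,back,tip=-.013,p=None):
    p=FX if p is None else p
    b=np.array([-.5,0,np.sqrt(.75)]); z=-b;y=np.array([0,1.,0]);x=np.cross(y,z)
    R=Rz(p[2])@np.c_[x,y,z]; bw=Rz(p[2])@b
    return np.array(pin)+bw*(back+tip), R   # tip point at pin + back*b : TCP = tip - tip*z
E
python3 - <<'E'
from h import *
import cv2
print(arm.observe()["position"],arm.observe()["joints"].round(2))
pin=w(FX,[.003,-.085,.077])[0]+fixdir([-.5,0,.866])*.011
print(pin); print(delta(*pin_target(pin,.17)))
D=optics.camera_info("side")
for q in (.9,.93,.95,.97,.99,1.02):
  th=.95-q; print(q,[((proj(D,w(FX,[-.08+L*np.cos(th),.05,.09+L*np.sin(th)]))[0]-[170,100])*3).round() for L in(0,.1,.238)])
im=optics.get_image("side"); cv2.imwrite("pics/s12.png",cv2.resize(im[100:300,170:350,::-1],None,fx=3,fy=3))
E
```

```text
clock: 12.05
position: [0.7469, -0.0541, 0.2336]
ee_rot: [0.104, -2.741, 0.021]
force: [0.5, 0.3, 1.9]
width: 0.557
[ 0.74690111 -0.05414751  0.23362051] [-0.08  1.    0.27  0.55 -0.17  2.    1.72]
[ 0.5998408  -0.20187111  0.086526  ]
(array([ 0.21345042, -0.13563168,  0.10200065]), array([ 9.07892257e-03, -5.28356815e+01,  4.14466828e-01]))
0.9 [array([151., 419.]), array([276., 391.]), array([440., 355.])]
0.93 [array([151., 419.]), array([277., 394.]), array([440., 362.])]
0.95 [array([151., 419.]), array([277., 396.]), array([440., 367.])]
0.97 [array([151., 419.]), array([277., 398.]), array([439., 372.])]
0.99 [array([151., 419.]), array([277., 400.]), array([439., 376.])]
1.02 [array([151., 419.]), array([276., 404.]), array([438., 384.])]
```

View pics/s12.png

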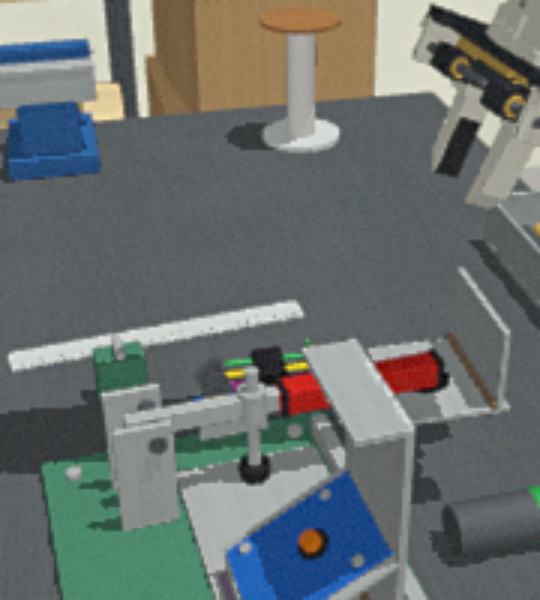

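The lever end at (440,371) corresponds to about 0.965 rad, so it stayed locked. Next I move up and re-tilt towards the slope.

```bash
python3 -m creep '[{"translation":[0.02,0,-0.01],"rot":[0,-6.6,0],"jaw":0.0},{"translation":[0.02,0,-0.01],"rot":[0,-6.6,0],"jaw":0.0},{"translation":[0.02,-0.01,-0.015],"rot":[0,-6.6,0],"jaw":0.0},{"translation":[0.02,-0.02,-0.015],"rot":[0,-6.6,0],"jaw":0.0},{"translation":[0.02,-0.02,-0.015],"rot":[0,-6.6,0],"jaw":0.0},{"translation":[0.02,-0.02,-0.015],"rot":[0,-6.6,0],"jaw":0.0},{"translation":[0.02,-0.02,-0.01],"rot":[0,-6.6,0],"jaw":0.0},{"translation":[0.02,-0.02,0],"rot":[0,-6.6,0],"jaw":0.0}]' 20;
python3 - <<'E'
from h import *
print(arm.observe()["position"],arm.observe()["joints"].round(2))
pin=[ 0.5998408 , -0.20187111 , 0.086526  ]
print(delta(*pin_target(pin,.17)))
E
```

```text
clock: 12.77
position: [0.616, -0.1772, 0.3218]
ee_rot: [-0.093, 2.679, 0.016]
force: [1.3, 0.1, 0.1]
width: 0.007
[ 0.61595318 -0.17719152  0.32180704] [ 0.07  0.14  0.25  1.81 -0.28  0.78  2.11]
(array([ 0.13042372, -0.02315784,  0.04623253]), array([-0.22515766, -3.59407599,  0.08355935]))
```

```bash
python3 -m creep '[{"translation":[0.03,-0.006,0],"rot":[0,-3.6,0],"jaw":0.0},{"translation":[0.03,-0.006,0],"rot":[0,0,0],"jaw":0.0},{"translation":[0.03,-0.006,0],"rot":[0,0,0],"jaw":0.0},{"translation":[0.03,-0.005,0.01],"rot":[0,0,0],"jaw":0.0},{"translation":[0.01,0,0.015],"rot":[0,0,0],"jaw":0.0},{"translation":[0,0,0.015],"rot":[0,0,0],"jaw":0.0},{"translation":[0,0,0],"rot":[0,0,0],"jaw":0.0}]' 20;
python3 - <<'E'
from h import *
import cv2
pin=np.array([ 0.5998408 , -0.20187111 , 0.086526  ])
print(delta(*pin_target(pin,.17)))
o=arm.observe()
W=optics.camera_info("wrist"); im=optics.get_image("wrist"); print("pin",optics.pinpoint("wrist","pin_top")[:2]); print("pred",projw(W,pin))
hsv=cv2.cvtColor(im,cv2.COLOR_RGB2HSV); m=cv2.inRange(hsv,(5,130,90),(18,255,255)); n,l,s,c=cv2.connectedComponentsWithStats(m)
print([(s[i].tolist(),c[i].round(1)) for i in range(1,n) if s[i][4]>30])
np.savez("w13.npz",R=W["R"],t=W["t"])
cv2.imwrite("pics/w13.png",cv2.resize(im[:,:,::-1],None,fx=1.5,fy=1.5))
D=optics.camera_info("side"); im=optics.get_image("side"); hsv=cv2.cvtColor(im,cv2.COLOR_RGB2HSV); m=cv2.inRange(hsv,(5,130,90),(18,255,255)); n,l,s,c=cv2.connectedComponentsWithStats(m)
print("side",optics.pinpoint("side","pin_top")[:2],proj(D,pin),[(s[i].tolist(),c[i].round(1)) for i in range(1,n) if s[i][4]>8])
cv2.imwrite("pics/s13.png",cv2.resize(im[100:330,170:350,::-1],None,fx=2.6,fy=2.6))
E
```

```text
clock: 13.35
position: [0.5223, -0.2042, 0.2178]
ee_rot: [-0.091, 2.632, 0.026]
force: [-0.2, 0.4, 0.8]
width: 0.002
(array([-0.00141299, -0.00294894, -0.00456709]), array([ 0.09373869, -0.85967728, -0.00763648]))
pin [{'location': [241.5, 183.1], 'score': 0.41}]
pred [[248.58406448 180.14591229]]
[([233, 172, 13, 13, 136], array([238.7, 178.2])), ([182, 208, 9, 12, 60], array([185.9, 213.1])), ([172, 210, 9, 11, 52], array([176. , 214.8]))]
side [{'location': [272.3, 279.4], 'score': 0.36}] [[270.12955041 273.74661885]] [([170, 49, 10, 2, 10], array([174.5,  49.1])), ([257, 102, 27, 9, 195], array([269.7, 106.3])), ([270, 277, 7, 7, 43], array([273.1, 280.1])), ([357, 321, 7, 7, 39], array([360.2, 324.1])), ([347, 322, 8, 7, 40], array([350.2, 325.1])), ([366, 327, 5, 5, 21], array([368.1, 328.9])), ([343, 329, 7, 9, 43], array([345.9, 332.6])), ([362, 333, 6, 4, 18], array([364.1, 334.6]))]
```

View pics/w13.png

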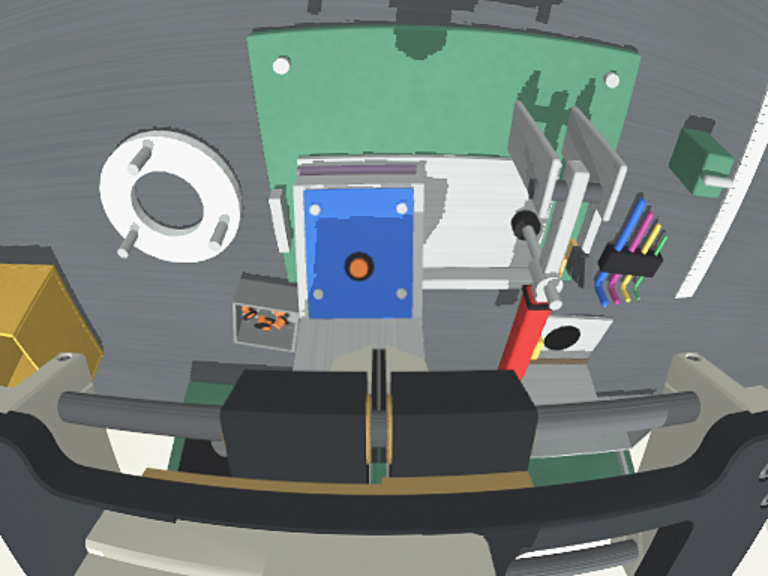

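View pics/s13.png

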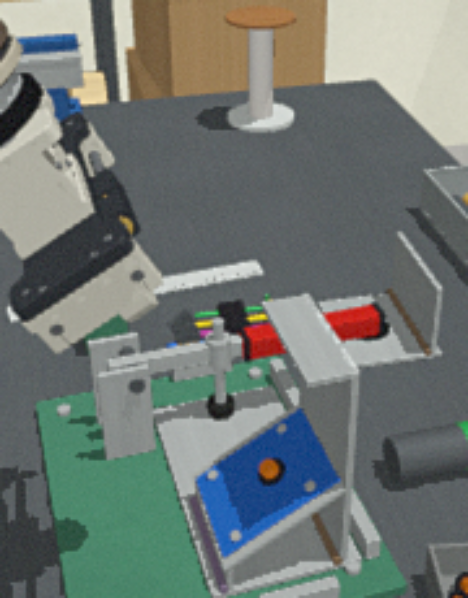

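```bash
python3 - <<'E'
from h import *
D=optics.camera_info("side"); z=np.load("w13.npz"); W=optics.camera_info("wrist"); W=dict(W,R=z["R"],t=z["t"])
f=lambda X,ws=1:np.r_[(projw(W,X)[0]-[238.9,178.6]),ws*(proj(D,X)[0]-[273.4,279.8])]
r=least_squares(f,[.6,-.2,.086]);print("free",r.x,r.fun)
r2=least_squares(lambda v:f(np.r_[v,.0865]),[.6,-.2]);print("zfix",r2.x,r2.fun)
r3=least_squares(lambda v:f(np.r_[v,.0865],0)[:2],[.6,-.2]);print("wrist only",r3.x)
c,s=np.cos(FX[2]),np.sin(FX[2]); print("in fixture", np.array([[c,s],[-s,c]])@(r2.x-FX[:2]), np.array([[c,s],[-s,c]])@(r3.x-FX[:2]))
E
```

```text
free [ 0.60413835 -0.21299686  0.08000435] [-0.04048719 -0.09147003  0.09209689 -0.14155179]
zfix [ 0.5999612  -0.21409411] [-1.02895245  1.10086522 -1.79593062 -1.85020409]
wrist only [ 0.59816424 -0.21298844]
in fixture [-0.00321894 -0.09720244] [-0.00493577 -0.09597602]
```

```bash
python3 - <<'E'
from h import *
pin=np.array([.6015,-.2133,.0835])
print(delta(*pin_target(pin,.06)))
E
```

```text
(array([ 0.00254428, -0.01423943,  0.11083452]), array([ 0.02056997, -0.56308022,  0.22823398]))
```

```bash
python3 -m creep '[{"translation":[0.0025,-0.007,0],"rot":[0,-0.56,0],"jaw":0.0},{"translation":[0,-0.007,0.01],"rot":[0,0,0],"jaw":0.0},{"translation":[0,0,0.025],"rot":[0,0,0],"jaw":0.0},{"translation":[0,0,0.03],"rot":[0,0,0],"jaw":0.0},{"translation":[0,0,0.025],"rot":[0,0,0],"jaw":0.0},{"translation":[0,0,0.02],"rot":[0,0,0],"jaw":0.0},{"translation":[0,0,0],"rot":[0,0,0],"jaw":0.0},{"translation":[0,0,0],"rot":[0,0,0],"jaw":0.0}]' 20;
python3 - <<'E'
from h import *
import cv2
pin=np.array([.6015,-.2133,.0835])
print(delta(*pin_target(pin,.06)))
W=optics.camera_info("wrist"); im=optics.get_image("wrist"); print("pred",projw(W,pin))
hsv=cv2.cvtColor(im,cv2.COLOR_RGB2HSV); m=cv2.inRange(hsv,(5,130,90),(18,255,255)); n,l,s,c=cv2.connectedComponentsWithStats(m)
print([(s[i].tolist(),c[i].round(1)) for i in range(1,n) if s[i][4]>30])
np.savez("w14.npz",R=W["R"],t=W["t"])
cv2.imwrite("pics/w14.png",cv2.resize(im[:,:,::-1],None,fx=1.5,fy=1.5))
D=optics.camera_info("side"); im=optics.get_image("side")
cv2.imwrite("pics/s14.png",cv2.resize(im[200:350,190:340,::-1],None,fx=4,fy=4))
E
```

```text
clock: 14.22
position: [0.5774, -0.2146, 0.1264]
ee_rot: [-0.096, 2.618, 0.024]
force: [-0.8, -0.4, -0.3]
width: 0.007
(array([ 0.00055988, -0.00037466,  0.00215831]), array([ 0.06742339, -0.08555448,  0.23312649]))
pred [[250.71421295 206.90686257]]
[([242, 196, 18, 20, 279], array([250.8, 205.8])), ([162, 233, 12, 12, 86], array([167.5, 237.8])), ([175, 233, 10, 11, 64], array([179.4, 238.2]))]
```

View pics/w14.png

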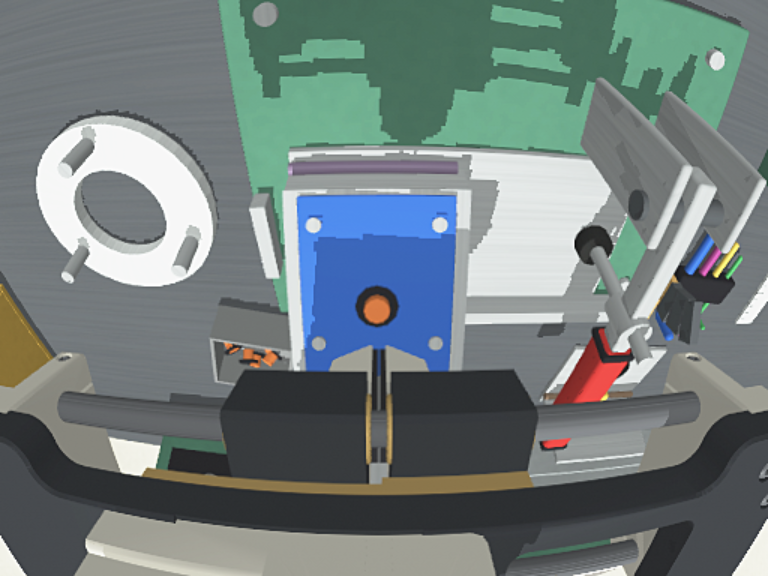

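View pics/s14.png

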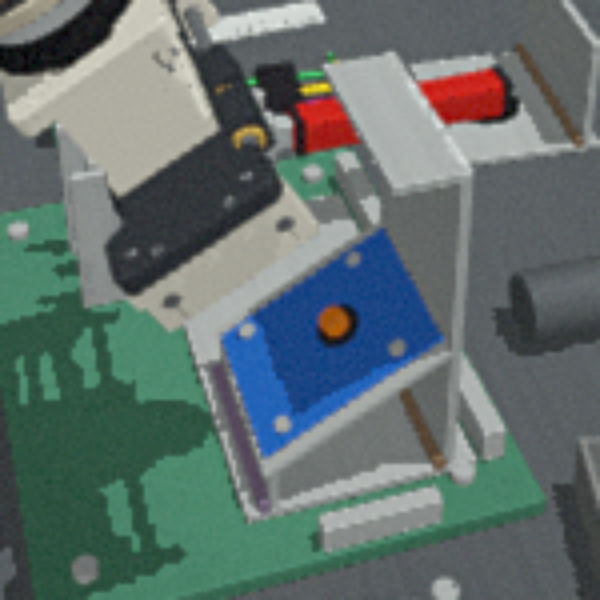

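```bash
python3 - <<'E'
from h import *
D=optics.camera_info("side"); W=optics.camera_info("wrist")
Ws=[dict(W,R=z["R"],t=z["t"]) for z in map(np.load,("w13.npz","w14.npz"))]
ob=[[238.9,178.6],[250.8,206.3]]
f=lambda X:np.r_[(projw(Ws[0],X)[0]-ob[0]),(projw(Ws[1],X)[0]-ob[1])]
r=least_squares(f,[.6,-.2,.086]);print(r.x,r.fun)
pin=r.x; print(delta(*pin_target(pin,.02)))
r=least_squares(lambda X:np.r_[f(X),proj(D,X)[0]-[273.4,279.8]],[.6,-.2,.086]);print(r.x,r.fun)
pin=r.x; print(delta(*pin_target(pin,.02)))
E
```

```text
[ 0.60264152 -0.21308945  0.08183226] [-0.11731459  0.04575216  0.08226877 -0.03183231]
(array([0.00135331, 0.00022482, 0.04534054]), array([-0.03848873,  0.01434925,  0.28214945]))
[ 0.60413494 -0.21305096  0.08038229] [-0.09624452  0.12647506  0.00698844 -0.18811843  0.09799283 -0.26254257]
(array([0.00078654, 0.00015926, 0.04734271]), array([-0.03848873,  0.01434925,  0.28214945]))
```

```bash
python3 -m creep '[{"translation":[0.001,0,0.01],"rot":[0,0,0.2],"jaw":0.0},{"translation":[0,0,0.015],"rot":[0,0,0],"jaw":0.0},{"translation":[0,0,0.015],"rot":[0,0,0],"jaw":0.0},{"translation":[0,0,0.01],"rot":[0,0,0],"jaw":0.0},{"translation":[0,0,0],"rot":[0,0,0],"jaw":0.0},{"translation":[0,0,0],"rot":[0,0,0],"jaw":0.0}]' 20;
python3 - <<'E'
from h import *
import cv2
pin=np.array([.6034,-.2131,.0811])
print(delta(*pin_target(pin,0)))
im=optics.get_image("wrist")
cv2.imwrite("pics/w15.png",cv2.resize(im[120:300,150:370,::-1],None,fx=3,fy=3))
E
```

```text
clock: 14.82
position: [0.6016, -0.2126, 0.0832]
ee_rot: [-0.093, 2.617, 0.024]
force: [0.2, 0.6, 0.2]
width: 0.006
(array([-0.00047982, -0.00064905,  0.01566743]), array([ 0.02536328, -0.04684349,  0.11195676]))
```

View pics/w15.png

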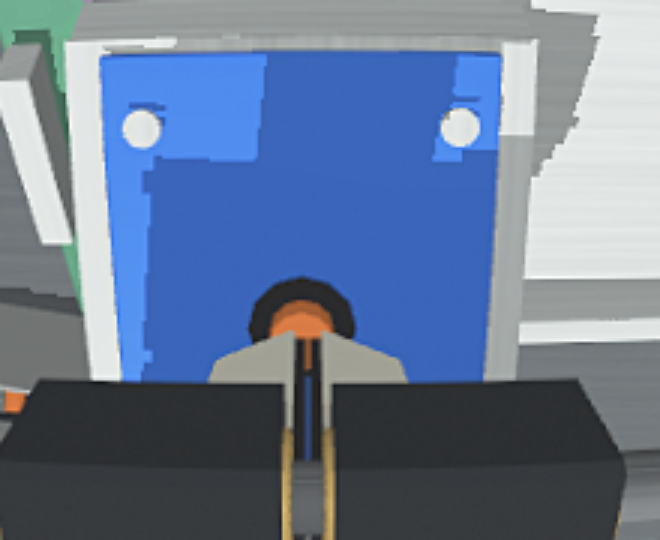

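The fingertips line up with the pin (slit at column 308, pin at 302 in the crop). I'm approaching slowly and watching the force.

```bash
python3 -m creep '[{"translation":[-0.0005,-0.0005,0.004],"rot":[0,0,0],"jaw":0.0},{"translation":[0,0,0.004],"rot":[0,0,0],"jaw":0.0},{"translation":[0,0,0.002],"rot":[0,0,0],"jaw":0.0},{"translation":[0,0,0.001],"rot":[0,0,0],"jaw":0.0},{"translation":[0,0,0],"rot":[0,0,0],"jaw":0.0}]' 20
python3 -m creep '[{"translation":[0,0,0.001],"rot":[0,0,0],"jaw":0.0},{"translation":[0,0,0.001],"rot":[0,0,0],"jaw":0.0},{"translation":[0,0,0],"rot":[0,0,0],"jaw":0.0}]'
python3 -m creep '[{"translation":[0,0,0.001],"rot":[0,0,0],"jaw":0.0},{"translation":[0,0,0.001],"rot":[0,0,0],"jaw":0.0},{"translation":[0,0,0],"rot":[0,0,0],"jaw":0.0}]'
python3 - <<'E'
from h import *
import cv2
pin=np.array([.6034,-.2131,.0811])
print(delta(*pin_target(pin,0)))
im=optics.get_image("wrist")
cv2.imwrite("pics/w16.png",cv2.resize(im[120:300,150:370,::-1],None,fx=3,fy=3))
E
```

```text
clock: 15.28
position: [0.6076, -0.2126, 0.0732]
ee_rot: [-0.092, 2.618, 0.025]
force: [-0.3, -0.2, 0.1]
width: 0.003
clock: 15.53
position: [0.6086, -0.2126, 0.0716]
ee_rot: [-0.092, 2.617, 0.024]
force: [-0.2, -0.1, -0.1]
width: 0.007
clock: 15.78
position: [0.6096, -0.2126, 0.0701]
ee_rot: [-0.092, 2.617, 0.024]
force: [-2.1, -0.7, 2.5]
width: 0.009
(array([-7.13666826e-05, -8.90981294e-05,  3.72616572e-04]), array([ 0.02190523, -0.03176373,  0.08870384]))
```

View pics/w16.png

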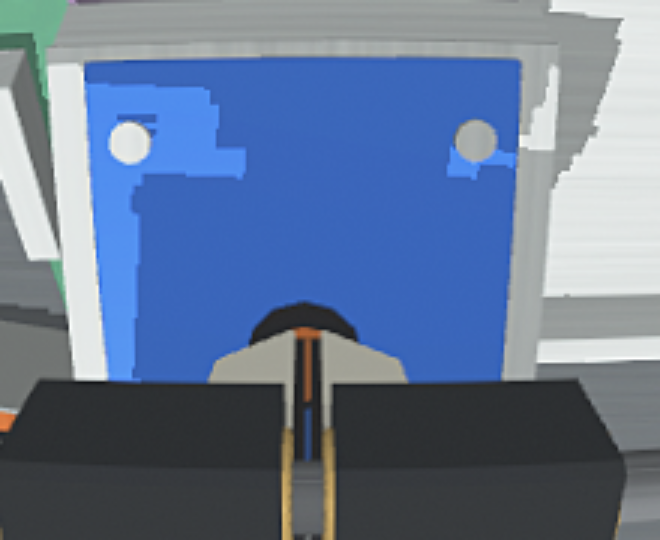

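Contact has just begun (about 3 N), within 0.5 mm of the prediction. Pressing in 1 mm rows.

```bash
python3 -m creep '[{"translation":[0,0,0.001],"rot":[0,0,0],"jaw":0.0},{"translation":[0,0,0.001],"rot":[0,0,0],"jaw":0.0},{"translation":[0,0,0.001],"rot":[0,0,0],"jaw":0.0},{"translation":[0,0,0],"rot":[0,0,0],"jaw":0.0}]'
python3 -m creep '[{"translation":[0,0,0.001],"rot":[0,0,0],"jaw":0.0},{"translation":[0,0,0.001],"rot":[0,0,0],"jaw":0.0},{"translation":[0,0,0.001],"rot":[0,0,0],"jaw":0.0},{"translation":[0,0,0],"rot":[0,0,0],"jaw":0.0}]'
python3 -m creep '[{"translation":[0,0,0.001],"rot":[0,0,0],"jaw":0.0},{"translation":[0,0,0.0005],"rot":[0,0,0],"jaw":0.0},{"translation":[0,0,0],"rot":[0,0,0],"jaw":0.0}]'
```

```text
clock: 16.17
position: [0.6111, -0.2125, 0.0677]
ee_rot: [-0.092, 2.618, 0.024]
force: [-2.6, 0.1, 4.1]
width: 0.005
clock: 16.5
position: [0.6122, -0.2124, 0.0656]
ee_rot: [-0.093, 2.62, 0.026]
force: [-6.7, 1.7, 6.8]
width: 0.005
clock: 16.75
position: [0.6124, -0.2124, 0.0654]
ee_rot: [-0.093, 2.62, 0.027]
force: [-18.3, 2.2, 22.9]
width: 0.003
```

```bash
python3 -m creep '[{"translation":[0,0,-0.01],"rot":[0,0,0],"jaw":0.0},{"translation":[0,0,-0.02],"rot":[0,0,0],"jaw":0.0},{"translation":[0,0,-0.03],"rot":[0,0,0],"jaw":0.0},{"translation":[0,0,0],"rot":[0,0,0],"jaw":0.0},{"translation":[0,0,0],"rot":[0,0,0],"jaw":0.0}]'
python3 - <<'E'
from h import *
import cv2
pin=np.array([.6034,-.2131,.0811])
W=optics.camera_info("wrist");im=optics.get_image("wrist")
bw=fixdir([-.5,0,.866]); print("pred top in=0",projw(W,pin),"in=8mm",projw(W,pin-.008*bw))
hsv=cv2.cvtColor(im,cv2.COLOR_RGB2HSV); m=cv2.inRange(hsv,(5,130,90),(18,255,255)); n,l,s,c=cv2.connectedComponentsWithStats(m)
print([(s[i].tolist(),c[i].round(1)) for i in range(1,n) if s[i][4]>30])
cv2.imwrite("pics/w17.png",cv2.resize(im[130:260,170:330,::-1],None,fx=5,fy=5,interpolation=cv2.INTER_CUBIC)[:600])
D=optics.camera_info("side"); im=optics.get_image("side")
cv2.imwrite("pics/s17.png",cv2.resize(im[240:320,230:320,::-1],None,fx=7,fy=7,interpolation=cv2.INTER_CUBIC))
a=cv2.imread("pics/side0.png")[240:320,230:320];cv2.imwrite("pics/s17b.png",cv2.resize(a,None,fx=7,fy=7,interpolation=cv2.INTER_CUBIC))
E
```

```text
clock: 17.17
position: [0.5845, -0.2156, 0.1185]
ee_rot: [-0.092, 2.617, 0.023]
force: [0.6, 0.8, 0.1]
width: 0.006
pred top in=0 [[252.7442851 208.029103 ]] in=8mm [[252.71774493 204.67275495]]
[([244, 198, 18, 18, 247], array([252.8, 206.1])), ([161, 234, 24, 13, 161], array([172.2, 240. ]))]
```

View pics/w17.png

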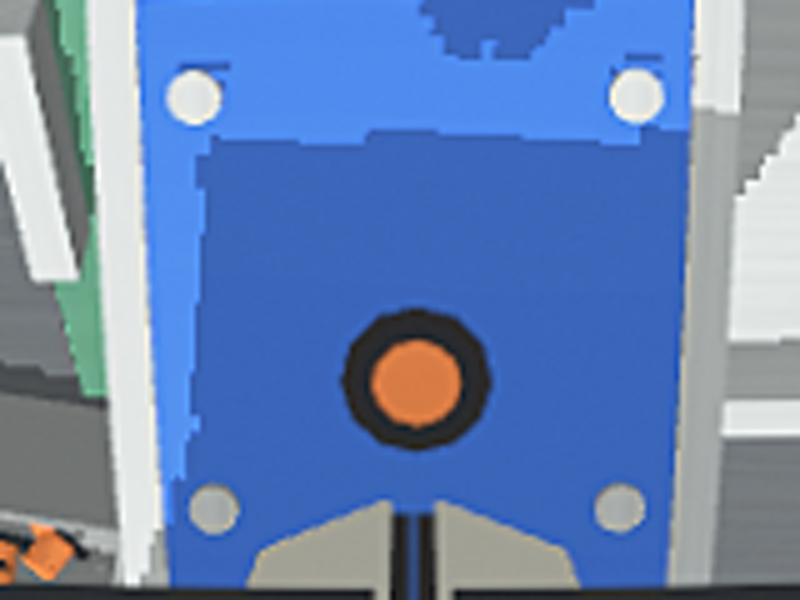

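View pics/s17.png

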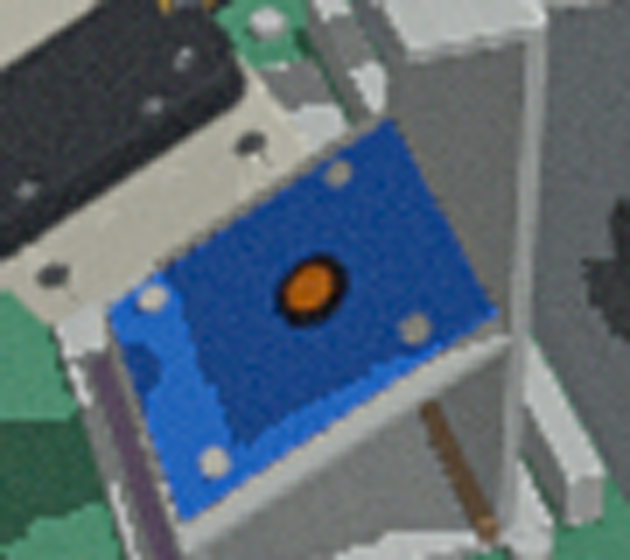

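View pics/s17b.png

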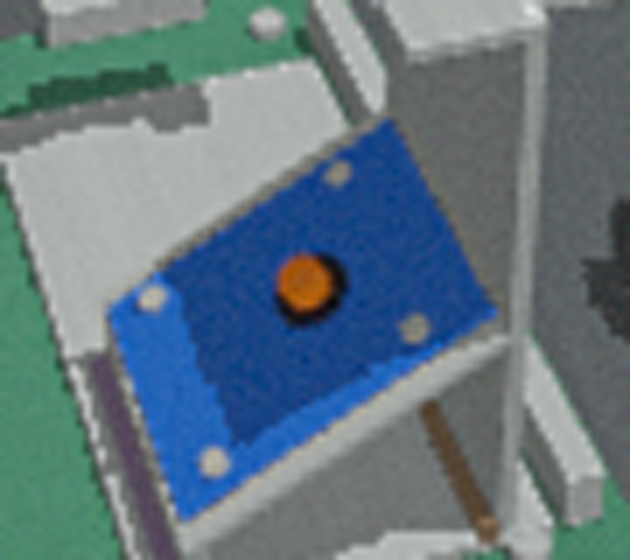

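The pin now sits concentric in its collar, at (416,383) with the collar at (417,379), and the bracket hasn't moved. The travel read-out (5.4 to 7.2 mm) isn't conclusive, so I'll measure the images more finely and press once more, gently.

```bash
python3 - <<'E'
from h import *
import cv2
D=optics.camera_info("side"); pin=np.array([.6034,-.2131,.0811]); bw=fixdir([-.5,0,.866])
for k in(0,.006,.007,.008): print(k,proj(D,pin-k*bw)[0].round(2))
def ob(im):
    f=im.astype(float)[265:295,262:286]; wgt=np.clip(f[:,:,2]-f[:,:,0]-60,0,None) # R-B (bgr)
    y,x=np.mgrid[265:295,262:286]; return (x*wgt).sum()/wgt.sum(),(y*wgt).sum()/wgt.sum(),wgt.sum()
print(ob(cv2.imread("pics/side0.png")), ob(optics.get_image("side")[:,:,::-1]))
o=arm.observe();A=Rn.from_rotvec(o["ee_rot"]);print(A.inv().apply(np.array([.6124,-.2124,.0654])-o["position"]),o["joints"].round(2))
E
```

```text
0 [273.15 279.35]
0.006 [274.56 280.96]
0.007 [274.79 281.23]
0.008 [275.02 281.5 ]
(np.float64(273.1271864808776), np.float64(280.120071153276), np.float64(3373.0)) (np.float64(273.742700729927), np.float64(280.728102189781), np.float64(2192.0))
[6.50893657e-04 6.37566347e-05 5.81141357e-02] [ 0.57  0.37 -0.2   2.13 -0.71  0.24  2.7 ]
```

```bash
python3 - <<'E'
from h import *
import cv2
pin=np.array([.6034,-.2131,.0811]); bw=fixdir([-.5,0,.866])
def fit(im,c,r):
    S=8; x0,y0=int(c[0]-r),int(c[1]-r); a=cv2.resize(im[y0:y0+2*r,x0:x0+2*r],None,fx=S,fy=S,interpolation=cv2.INTER_CUBIC).astype(int)
    org=((a[:,:,0]-a[:,:,2])>60).astype(np.uint8)
    blk=((a.max(2)<75)|(org>0)).astype(np.uint8)
    out=[]
    for m in(org,blk):
        cs,_=cv2.findContours(m,cv2.RETR_EXTERNAL,cv2.CHAIN_APPROX_NONE); k=max(cs,key=cv2.contourArea); k=cv2.convexHull(k)
        e=cv2.fitEllipse(k); out.append((np.array(e[0])/S+[x0-.5+.5/S*0,y0-.5],np.array(e[1])/S))
    return out
for n in("wrist","side"):
    c=optics.camera_info(n); im=optics.get_image(n); P=projw if n=="wrist" else proj
    u=P(c,pin-.007*bw)[0]
    o,b=fit(im,u,14 if n=="side" else 22)
    print(n,"org",o,"blk",b,"diff",o[0]-b[0])
    for k in (.006,.007,.008): print(k,"exp diff",P(c,pin-k*bw)[0]-P(c,pin-.009*bw)[0])
E
```

```text
wrist org (array([251.2377491 , 208.64476967]), array([17.38157654, 18.1804657 ])) blk (array([251.19741249, 208.08208847]), array([28.00926208, 29.39254951])) diff [0.04033661 0.5626812 ]
0.006 exp diff [0.00202235 1.25126131]
0.007 exp diff [0.00134163 0.83085523]
0.008 exp diff [0.00066754 0.41378073]
side org (array([273.67483521, 280.65557003]), array([5.87020206, 7.52203131])) blk (array([274.003932 , 281.0357008]), array([ 8.6782217 , 11.53417397])) diff [-0.32909679 -0.38013077]
0.006 exp diff [-0.69893112 -0.8017595 ]
0.007 exp diff [-0.46559713 -0.53409687]
0.008 exp diff [-0.23262037 -0.26684402]
```

Both cameras put the pin about 7.6 mm in, which matches the sharp rise to 29 N at the end stop, so it is home. Retreating for a final check.

```bash
python3 -m creep '[{"translation":[0,0,-0.02],"rot":[0,0,0],"jaw":0.0},{"translation":[0,0,-0.025],"rot":[0,0,0],"jaw":0.0},{"translation":[0,0,-0.025],"rot":[0,0,0],"jaw":0.0},{"translation":[0,0,-0.02],"rot":[0,0,0],"jaw":0.0},{"translation":[0,0,-0.01],"rot":[0,0,0],"jaw":0.0},{"translation":[0,0,0],"rot":[0,0,0],"jaw":0.0},{"translation":[0,0,0],"rot":[0,0,0],"jaw":0.0}]'
python3 - <<'E'
from h import *
import cv2
print(arm.observe()["joints"].round(2))
a=optics.get_image("wrist")[:,:,::-1]; cv2.imwrite("pics/w18.png",cv2.resize(a,None,fx=1.5,fy=1.5))
b=optics.get_image("side")[:,:,::-1]; cv2.imwrite("pics/s18.png",cv2.resize(b[130:370,150:410],None,fx=2.5,fy=2.5))
c=optics.get_image("scene")[:,:,::-1]; d=np.hstack([cv2.imread("pics/scene0.png")[150:320,40:340],c[150:320,40:340]]); cv2.imwrite("pics/c18.png",cv2.resize(d,None,fx=1.3,fy=1.3))
E
```

```text
clock: 18.0
position: [0.5348, -0.2183, 0.2031]
ee_rot: [-0.093, 2.62, 0.026]
force: [0.8, 0.9, -0.3]
width: 0.003
[ 0.53  0.16 -0.07  2.13 -0.58  0.46  2.58]
```

View pics/w18.png

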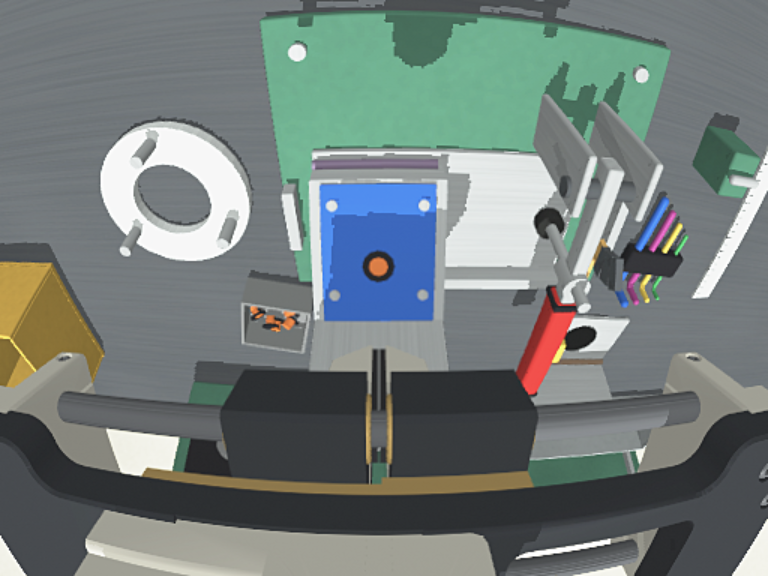

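View pics/s18.png

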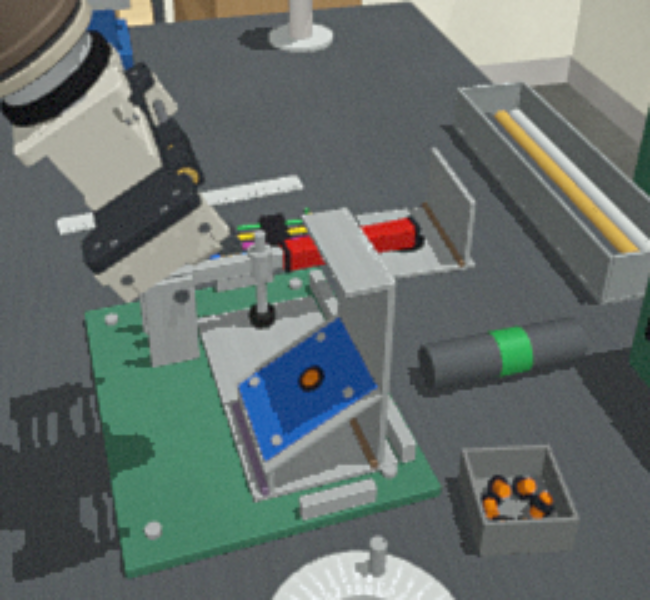

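View pics/c18.png

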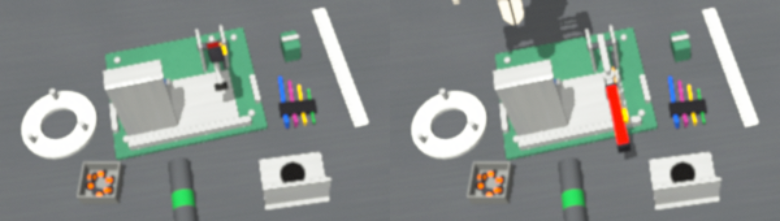

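Everything is in place: the lever is down with its button out, the pin is flush, and the bystanders look unchanged in the before/after pair. Handing in.

```bash
python3 -c "
from cell import arm
print(arm.sign_off())"
```

```text
the job is handed in; nothing more can be done
None
```

I clamped the bracket and pushed the rivet pin home, then handed the job in at about 18 s of the 48 s allowed. `sign_off` gives no verdict, so what follows rests on my own checks.

- **Lever:** I squeezed grip and button together and swung the lever to about 1.0 rad without meeting resistance at the catch. It settled near 0.965 rad by the side camera after release. The button is out again in the last pictures.
- **Pin:** I pressed it along the pin axis in steps of 1 mm or less. The force rose sharply to about 29 N at the end stop, and I backed off there. Ellipse fits in both the wrist and side pictures put it about 7.6 mm in.
- **Surroundings:** The bracket and bystanders show no visible shift in the before and after pictures. The gripper was clear of everything, with no contact force, at hand-in.

Two things disagreed or fell short:

- **Tool data:** The pictures put the fingertips about 13 mm behind the reported TCP, not 14 mm ahead. My first squeeze therefore missed the button and only closed on the top of the grip, above the catch angle. I moved 27 mm further in before swinging the lever.
- **Pin travel:** The arm's position alone gave only 5.4 to 7.2 mm of pin travel, which was not conclusive. I relied on the pictures and the force rise, and did not push a second time.

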